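Change the detergent cassette and return the empties

TASK

Take the spent cassette out of the doser and post it through the slot of the returns box so that it drops inside. The cassettes on the drying mat look alike, so feel each one's weight: post every used-up one into the returns box too, push one full one into the doser until it is fully home against its stop and only then press the prime button all the way down, and leave any other full one lying flat on the mat. Do not disturb the mug, the bowl or the soap bottle.

Things in the scene. Friction and masses are not known exactly. Their poses are not given: they have to be found in the camera images.
- c0_center (a point): the spent cassette now sitting in the doser (known to be used up): a sealed white plastic pack, 150 mm long (its x), 66 mm wide (its y), 22 mm thick (its z), the same from both ends. The point is the centre of the pack, half-way up. Seated in the doser, 45 mm of it stick out in front of the doser's face.
- c1_center (a point): cassette c1, lying on the drying mat: sealed glossy white plastic, 150 mm long (its x), 66 mm wide (its y), 22 mm thick (its z), both ends alike; the point is its centre, half-way up. Either full (0.28 to 0.36 kg, with a detergent block, fill1, inside) or used up (0.03 to 0.04 kg): only its weight tells which. One to three of the four are full.
- c2_center (a point): cassette c2, lying on the drying mat: sealed glossy white plastic, 150 mm long (its x), 66 mm wide (its y), 22 mm thick (its z), both ends alike; the point is its centre, half-way up. Either full (0.28 to 0.36 kg, with a detergent block, fill2, inside) or used up (0.03 to 0.04 kg): only its weight tells which. One to three of the four are full.
- c3_center (a point): cassette c3, lying on the drying mat: sealed glossy white plastic, 150 mm long (its x), 66 mm wide (its y), 22 mm thick (its z), both ends alike; the point is its centre, half-way up. Either full (0.28 to 0.36 kg, with a detergent block, fill3, inside) or used up (0.03 to 0.04 kg): only its weight tells which. One to three of the four are full.
- c4_center (a point): cassette c4, lying on the drying mat: sealed glossy white plastic, 150 mm long (its x), 66 mm wide (its y), 22 mm thick (its z), both ends alike; the point is its centre, half-way up. Either full (0.28 to 0.36 kg, with a detergent block, fill4, inside) or used up (0.03 to 0.04 kg): only its weight tells which. One to three of the four are full.
- mat: ribbed rubber drying mat, 360 mm (its x) by 340 mm (its y), 4 mm thick, fixed to the worktop; origin at the centre of its underside. The long axes of the cassettes on it are within about 0.4 rad of world x.
- doser_slot (a point): centre of the doser's slot mouth, in its front face; x points into the slot (level), y to the left seen from the front, z up. Slot 72 mm wide, 27 mm high (floor 22, roof 49 mm above the worktop), ending at a rigid stop 105 mm in: a cassette pushed home has its centre 30 mm inside the face. A lip 40 mm wide (narrower than a cassette), 30 mm long, stands out flush with the slot's floor.
- doser: the doser: a low grey housing fixed to the worktop, left or right of the mat, 116 mm wide (its y), 180 mm deep (its x, pointing away from its slotted front), 70 mm tall, fed with detergent by one cassette. Origin on the worktop under the middle of its front face.
- prime (a joint): the doser's prime button, a grey spring button pressed downward: 0 m up, 0.006 m fully down, which takes about 5 N.
- prime_top (a point): centre of the top of the prime button (30 mm across), on the doser's roof 45 mm behind its front face.
- returns_slot (a point): centre of the returns box's slot mouth, in its front face; x points into the box (level), y left seen from the front, z up. Slot 72 mm wide, 27 mm high (lower edge 98, upper edge 125 mm up, set back 22 mm behind the face). A lip 40 mm wide (narrower than a cassette), 40 mm long, stands out flush with the lower edge. Behind the 4 mm wall is no ledge: what is pushed through drops 92 mm to the floor.
- returns: the returns box: steel posting box with a clear fixed lid, fixed to the worktop on the other side of the mat from the doser, 116 mm wide (its y), 210 mm deep (its x, pointing away from its slotted front), 138 mm tall, walls 4 mm. Origin on the worktop under the middle of its front face.
- mug: bystander: yellow mug, 80 mm across, 90 mm tall, standing near the left edge, beyond the work; origin at the centre of its underside.
- bowl: bystander: blue bowl, 120 mm across, 55 mm tall, standing near the right edge; origin at the centre of its underside.
- soap: bystander: green washing-up liquid bottle, 60 mm across, 180 mm tall, near the left edge; origin at the centre of its underside.
Things that resemble listed ones, but are neither listed nor needed, are in the scene too. What is shaped like the part that bears c2_center but blue is not meant.

How it is judged:
By the outcome, as a careful person would: the job done as asked, in the order asked, and still so for the second after the job is handed in, with the robot touching nothing.
Of fill1, fill2, fill3, fill4 only 1 to 3 are there at a start; the rules pass over those that are not, and their reading is None.
At some moment in a run one of c1, c2, c3, c4 may be knocked a few centimetres aside while the robot is not near it.
Once in a run the grip may slacken for a moment while it holds something.
It also fails if it takes over 210 s, if anything falls off the work surface, if the arm or the gripper's body presses on something with over 40 N, if the wrist force passes 120 N, or if a joint passes its speed limit or range.

ROBOT

A 6-joint arm with a two-finger parallel gripper is mounted at the origin on the work surface. World frame = base frame: x ahead of the robot, y to its left, z up, the work surface at z = 0. Lengths are in m, angles in degrees, forces in N, time in s.
With the tool pointing down it reaches from about 0.35 to 0.875 m from the base axis. Payload 4.2 kg.
Tool frame: the origin (TCP) lies between the finger pads; the fingertips stand 17 mm ahead of it and the grasp point (between the pads) lies 2 mm behind it; z points along the fingers, y is the line along which they close (so a half turn about z gives the same grasp; the last joint's range is limited). The gripper opens to 87 mm and grips with 3 to 60 N. Pads are 19 mm wide; open, the fingers measure 117 mm over their backs; the gripper's body (75 mm by 190 mm) begins 51 mm behind the grasp point.
Start: joints at [80.478, 22.042, 0.453, 0, -68.411, -14.817], TCP at [0.258, 0.569, 0.24] pointing down, gripper open.
Joint ranges: [-179.83, 179.83], [-69.29, 118.12], [-61.27, 80.66], [-181.25, 117.63], [-171.15, -9.14], [-177.46, 177.46]. Speed limits (degrees/s): [159.86, 159.86, 180, 180, 180, 180].

INTERFACE

Orientations are given as a 3x3 rotation matrix whose columns are the frame's x, y, z axes.
In Python, from station import sense, capture, r, masks_of gives the robot as it stands.
- The arm moves only by the tool apply_moves, never from a script. Its argument "steps" is a list that holds one entry, the list of rows, each a list of 7 numbers: the opening, from 0 (shut) to 1 (fully open), then the shift along the tool's x, y, z in mm, then the turn, a rotation vector about the tool's x, y, z in rad. A call has 1 to 12 rows; each row shifts and turns the commanded pose from where the row before left it, along the tool's axes as they then stand; what a row does not reach is not made up. A row lasts 1/8 s, in which the tool goes at most 62.5 mm and 10.7 degrees, less where a joint would pass 70% of its speed; a pose out of reach is approached as far as the arm can. A call with a gripper value outside its range is refused whole. The fingers move at their own pace and stop on an object; the grip force is fixed at half the most. Time passes only in rows, so rows that do not move let the fingers close. It gives the time, the measured TCP pose, the force and the opening at its end, in the units of the state.
- sense(): the state, without advancing time (a new reading comes with each control period).
- capture(name): name is "scene" or "top" or "wrist"; returns a dict with "color" (420x560x3 uint8, red, green, blue), "vfov" (degrees; the focal length in pixels is half the picture's height over the tangent of half this angle, whatever the lens; pixels are square), "cx", "cy" (the principal point, pixels), "T" (4x4, takes a point from camera to world coordinates). Camera axes: x right, y down, z forward; pixel columns grow to the right and rows downward; lengths in m; the calibration is good to about 2 mm. A picture is of the moment at which its call begins. There is no depth.
- r.finish_job(): hands the job in, once; it reports no verdict.
Trained networks look in a picture, given as the dict that the camera call returned (one of the last four; its "shot" number tells which), for a name from the list of things; names that differ only in an ending like _2 or _b are one class to them, and where a whole thing is asked for, a point or a joint stands for the part that bears it (a point fixed in the world has none). Each returns a list of dicts, best first, with "confidence" (0 to 1); they miss things now and then, are a little off and sometimes report something else, mostly with a low value. They report only what shows in the picture. A call takes as long as a camera call. They do not tell look-alikes from the thing itself.
- masks_of(picture, thing): "pixels" (420x560 bool, what is visible of it) and "box" ([left, top, width, height] in pixels, round what is visible of it).
The state is a dict: "time_s": time; "joints": joint angles; "joint_velocities": joint speeds; "effort": joint torques, N m; "tcp_pos": TCP position; "ee_rot": TCP orientation; "wrist_force": force on the tool from outside, world axes, zero at the start; "moment": the same for the moment, N m; "gripper_width": opening from 0.0 (shut) to 1.0 (fully open).
Only numpy, scipy, OpenCV 4.12 (cv2) and the standard library are available. Lean on these libraries where they do the work, as an engineer would, in place of code of your own. Each camera call takes 0.05 s, during which the arm holds its last target. There are 200 camera calls.

## Working session

There is one attempt and no reset: what is moved stays moved. The work goes in short steps, Python scripts to look and compute and a tool call to move; the robot and the scene stay as the last step left them, time stands still between calls to the robot, and variables do not carry over. Pictures are saved under pics/ and viewed, on a budget of 14 in all, crops included, one or two more only if the job needs it, and the job is handed in when it is done.

Besides the shell and the picture viewer there is one more tool, called after "Call:" by a JSON object that holds its "fn" and its "kwargs". apply_moves: Moves the arm, as the interface text tells. Its arguments: {"type":"object","properties":{"steps":{"type":"array","items":{"type":"array","items":{"type":"array","items":{"type":"number"}}}}},"required":["steps"]}

```bash
ls; mkdir -p pics; cat > h.py <<'E'
import numpy as np, cv2
from station import sense, capture, r, masks_of
def ray(c,u,v):
    f=210/np.tan(np.radians(c['vfov'])/2)
    d=c['T'][:3,:3]@np.array([(u-c['cx'])/f,(v-c['cy'])/f,1]); return c['T'][:3,3],d
def toz(c,u,v,z):
    o,d=ray(c,u,v); return o+d*(z-o[2])/d[2]
def proj(c,p):
    f=210/np.tan(np.radians(c['vfov'])/2)
    T=np.array(c['T']); q=T[:3,:3].T@(np.asarray(p)-T[:3,3]); return q[:2]/q[2]*f+[c['cx'],c['cy']]
def save(c,n,s=1): cv2.imwrite('pics/'+n,cv2.resize(c['color'][:,:,::-1],None,fx=s,fy=s))
E
python3 - <<'E'
from h import *
s=sense(); print({k:np.round(v,3).tolist() for k,v in s.items()})
a=capture('scene'); b=capture('top')
save(a,'s0.png',1.4);save(b,'t0.png',1.4)
for c in(a,b): print(c['vfov'],c['cx'],c['cy'],np.round(c['T'],3).tolist())
for c in (a,b):
  for n in ['c0_center','c1_center','doser','returns','mat','prime_top','mug','bowl','soap']:
    for m in masks_of(c,n)[:7]:
        p=m['pixels']; v,u=np.nonzero(p)
        print(n,round(m['confidence'],2),m['box'],p.sum(),u.mean().round(1),v.mean().round(1))
E
```

```text
pics
{'time_s': 0.0, 'joints': [80.477, 22.091, 0.379, -0.03, -68.41, -14.817], 'joint_velocities': [-0.096, 0.059, -0.078, 0.03, -0.008, -0.026], 'effort': [-0.0, -39.067, 18.741, 4.22, 0.011, -0.0], 'tcp_pos': [0.257, 0.569, 0.238], 'ee_rot': [[0.911, -0.412, -0.001], [-0.412, -0.911, -0.002], [0.0, 0.002, -1.0]], 'wrist_force': [0.945, -0.555, -0.354], 'moment': [-0.004, -0.005, 0.002], 'gripper_width': 1.001}
44.68459255346123 284.9414518093517 200.3197426445259 [[-0.165, 0.811, -0.561, 1.47], [0.986, 0.139, -0.089, 0.145], [0.006, -0.568, -0.823, 1.558], [0.0, 0.0, 0.0, 1.0]]
57.07955444236937 276.63039881383116 206.7091688729737 [[0.096, -0.972, 0.215, 0.212], [-0.995, -0.093, 0.022, -0.013], [-0.001, -0.216, -0.976, 1.321], [0.0, 0.0, 0.0, 1.0]]
c0_center 0.47 [175.2, 204.7, 16.6, 10.5] 106 183.8 208.4
c1_center 0.91 [298.8, 196.7, 29.5, 39.7] 637 311.5 215.5
doser 0.62 [142.0, 209.3, 57.5, 100.6] 2373 174.1 243.5
returns 0.83 [354.0, 227.4, 54.7, 85.7] 3007 381.8 271.7
returns 0.69 [134.1, 210.2, 66.8, 101.6] 2362 173.6 244.3
mat 0.58 [227.7, 189.5, 114.5, 102.7] 5599 287.3 241.1
mug 0.75 [429.7, 245.7, 30.9, 27.2] 718 446.0 259.3
bowl 0.68 [122.6, 174.7, 32.4, 26.7] 755 139.7 190.1
soap 0.98 [432.9, 194.9, 29.7, 38.7] 595 447.8 215.9
c0_center 0.67 [379.6, 197.6, 17.8, 15.1] 252 389.2 204.6
c1_center 0.92 [239.6, 193.9, 32.1, 43.8] 848 255.2 215.2
doser 0.78 [373.3, 117.6, 38.7, 82.6] 2054 389.8 171.0
returns 0.85 [156.3, 104.5, 57.9, 81.0] 3277 186.8 143.9
returns 0.66 [290.3, 195.8, 24.7, 46.8] 871 302.5 217.5
returns 0.5 [366.3, 112.8, 44.7, 87.6] 2265 389.9 168.4
mat 0.81 [226.7, 138.5, 103.7, 103.4] 6089 278.1 193.0
prime_top 0.6 [388.6, 179.9, 10.5, 11.3] 81 393.7 181.5
bowl 0.78 [422.5, 210.4, 40.0, 32.4] 1027 444.4 225.0
soap 0.87 [96.4, 198.4, 32.5, 25.7] 581 112.2 209.2
soap 0.37 [158.1, 103.3, 55.1, 82.6] 3171 186.7 144.3
```

```bash
python3 - <<'E'
import cv2
t=cv2.imread('pics/t0.png')
t=t[int(80*1.4):int(270*1.4),int(120*1.4):int(480*1.4)]
cv2.imwrite('pics/t0c.png',cv2.resize(t,(800,int(800*190/360)),interpolation=cv2.INTER_CUBIC))
t=cv2.imread('pics/s0.png')
t=t[int(160*1.4):int(340*1.4),int(110*1.4):int(470*1.4)]
cv2.imwrite('pics/s0c.png',cv2.resize(t,(800,400),interpolation=cv2.INTER_CUBIC))
E
```

```text
(no output)
```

View pics/t0c.png

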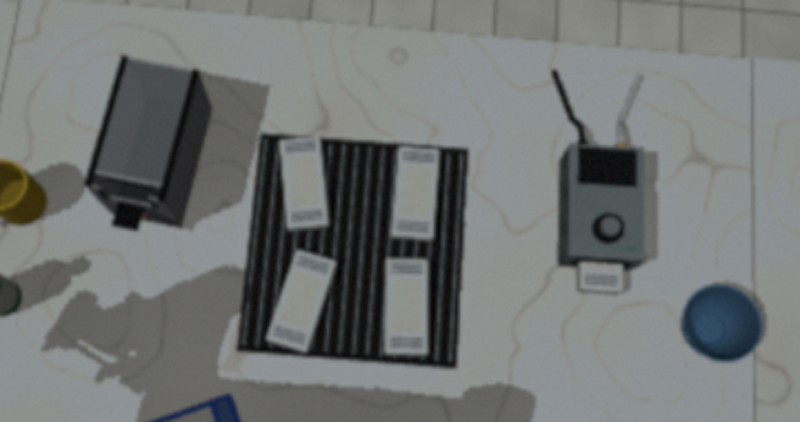

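View pics/s0c.png

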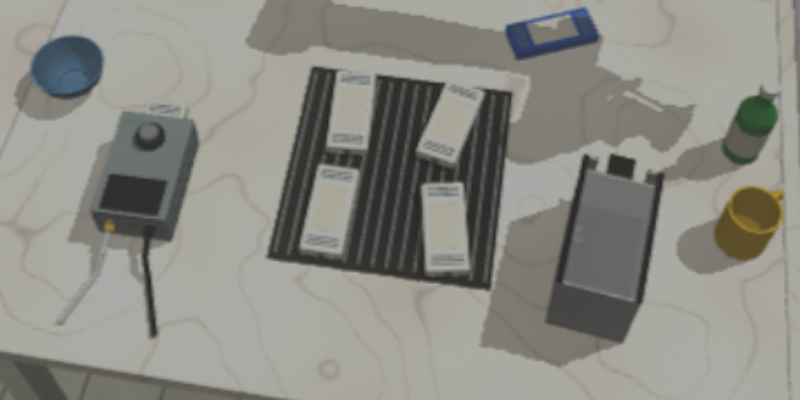

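Top view (crop): the returns box is on the left (lip at about 128,215), four cassettes are on the mat (305,183; 416,192; 302,300; 406,306), and the doser is on the right with c0's stub at (600,278) and the button at (608,227). There's also a blue look-alike at bottom left, which I'll ignore.

```bash
cat >> h.py <<'E'
def whites(c,lo=130):
    "white blobs on the mat"
    g=c['color'].min(axis=2)
    return g
def fitrect(c,mask,z,tol=None):
    v,u=np.nonzero(mask)
    P=np.array([toz(c,a,b,z)[:2] for a,b in zip(u,v)],np.float32)
    (x,y),(w,h),a=cv2.minAreaRect(P)
    if w<h: w,h,a=h,w,a+90
    a=(a+90)%180-90
    return x,y,w,h,a
E
python3 - <<'E'
from h import *
for n in('top','scene'):
  c=capture(n)
  k=lambda x,y:(120+x/2.2222,80+y/2.2222) if n=='top' else (110+x/2.2222,160+y/2.2222)
  d=dict(top={'dos_fl':((560,262),.07),'dos_fr':((645,262),.07),'dos_bl':((568,145),.07),'dos_br':((645,152),.07),'btn':((608,225),.08),'lip':((128,215),.098),'ret_bl':((124,57),.138),'ret_br':((198,70),.138),'ret_fl':((90,182),.138),'ret_fr':((160,195),.138)},
   scene={'dos_fl':((195,122),.07),'dos_fr':((124,113),.07),'dos_bl':((170,240),.07),'dos_br':((95,210),.07),'btn':((150,132),.08),'lip':((622,165),.098),'ret_bl':((638,300),.138),'ret_br':((555,285),.138),'ret_fl':((660,172),.138),'ret_fr':((587,158),.138)})[n]
  for q,(p,z) in d.items(): print(n,q,np.round(toz(c,*k(*p),z),3))
  for m in masks_of(c,'c1_center'): print('c',round(m['confidence'],2),np.round(fitrect(c,m['pixels'],.026),3))
  M=(c['color'].min(axis=2)>110).astype(np.uint8)
  mt=max(masks_of(c,'mat'),key=lambda m:m['confidence'])['pixels']; v,u=np.nonzero(mt)
  print('mat',np.round(fitrect(c,mt,.004),3))
  hull=cv2.convexHull(np.stack([u,v],1).astype(np.int32)); H=np.zeros_like(M); cv2.fillConvexPoly(H,hull,1)
  H=cv2.erode(H,np.ones((3,3))) 
  k_,lab,st,ce=cv2.connectedComponentsWithStats(M*H)
  for i in range(1,k_):
    if st[i,4]>150: print(st[i],np.round(fitrect(c,lab==i,.026),3))
c=capture('wrist');save(c,'w0.png'); print(c['vfov'],np.round(c['T'],3).tolist())
E
```

```text
top dos_fl [ 0.548 -0.299  0.07 ]
top dos_fr [ 0.56  -0.426  0.07 ]
top dos_bl [ 0.736 -0.303  0.07 ]
top dos_br [ 0.736 -0.422  0.07 ]
top btn [ 0.61  -0.366  0.08 ]
top lip [0.551 0.349 0.098]
top ret_bl [0.784 0.381 0.138]
top ret_br [0.774 0.267 0.138]
top ret_fl [0.584 0.4   0.138]
top ret_fr [0.574 0.296 0.138]
c 0.95 [  0.462   0.085   0.154   0.069 -11.246]
c 0.62 [0.556 0.012 0.362 0.341 1.558]
mat [0.56  0.012 0.364 0.34  0.809]
[246 142  21  41 655] [ 0.654  0.103  0.147  0.063 11.282]
[296 146  21  41 668] [ 0.654 -0.075  0.147  0.064  0.084]
[240 193  31  45 743] [  0.463   0.086   0.148   0.063 -12.277]
[293 197  19  42 713] [ 0.469 -0.074  0.144  0.061  4.382]
scene dos_fl [ 0.566 -0.304  0.07 ]
scene dos_fr [ 0.569 -0.418  0.07 ]
scene dos_bl [ 0.771 -0.286  0.07 ]
scene dos_br [ 0.742 -0.409  0.07 ]
scene btn [ 0.602 -0.364  0.08 ]
scene lip [0.55  0.354 0.098]
scene ret_bl [0.784 0.38  0.138]
scene ret_br [0.781 0.267 0.138]
scene ret_fl [0.578 0.403 0.138]
scene ret_fr [0.572 0.297 0.138]
c 0.95 [  0.47    0.085   0.159   0.07  -11.829]
mat [0.561 0.009 0.362 0.342 0.816]
[257 192  22  35 627] [ 0.472 -0.075  0.147  0.067  4.402]
[298 198  30  35 618] [  0.465   0.087   0.146   0.067 -12.283]
[245 234  27  40 761] [ 0.654 -0.075  0.15   0.067 -0.52 ]
[300 242  22  40 770] [ 0.655  0.103  0.148  0.067 10.819]
66.27945938864647 [[-0.411, -0.867, -0.28, 0.335], [-0.912, 0.391, 0.126, 0.534], [0.0, 0.307, -0.952, 0.385], [0.0, 0.0, 0.0, 1.0]]
```

Coarse poses agree in both cameras. Next I'll move over the doser front with the wrist camera on the robot side, to look closely.

Call:
{"fn": "apply_moves", "kwargs": {"steps": [[[1,36.6,40.1,0,0,0,0],[1,36.6,40.1,0,0,0,0],[1,36.6,40.1,0,0,0,0],[1,36.6,40.1,0,0,0,0],[1,36.6,40.1,0,0,0,0],[1,36.6,40.1,0,0,0,0],[1,36.6,40.1,0,0,0,0],[1,36.6,40.1,0,0,0,0],[1,36.6,40.1,0,0,0,0],[1,36.6,40.1,0,0,0,0],[1,36.6,40.1,0,0,0,0],[1,36.6,40.1,0,0,0,0]]]}}

```text
time_s: 2.85
tcp_pos: [0.4598, -0.0518, 0.24]
ee_rot: [[0.911, -0.412, 0.001], [-0.412, -0.911, 0.0], [0.001, -0.001, -1.0]]
wrist_force: [-0.1, 1.0, -0.3]
gripper_width: 0.998
```

Call:
{"fn": "apply_moves", "kwargs": {"steps": [[[1,36.6,40.1,0,0,0,0],[1,36.6,40.1,0,0,0,0],[1,36.6,40.1,0,0,0,0],[1,36.6,40.1,0,0,0,0],[1,36.6,40.1,0,0,0,0],[1,36.6,40.1,0,0,0,0],[1,0,0,0,0,0,0.17],[1,0,0,0,0,0,0.17],[1,0,0,0,0,0,0.17],[1,0,0,0,0,0,0.17],[1,0,0,0,0,0,0.17],[1,0,0,0,0,0,0.17]]]}}

```text
time_s: 4.35
tcp_pos: [0.5603, -0.3597, 0.2395]
ee_rot: [[0.12, -0.993, -0.0], [-0.993, -0.12, 0.0], [-0.0, 0.0, -1.0]]
wrist_force: [0.1, 0.7, 0.3]
gripper_width: 1.0
```

Call:
{"fn": "apply_moves", "kwargs": {"steps": [[[1,0,0,0,0,0,0.17],[1,0,0,0,0,0,0.17],[1,0,0,0,0,0,0.17],[1,0,0,0,0,0,0.17],[1,0,0,0,0,0,0.17],[1,0,0,0,0,0,0.17],[1,0,0,0,0,0,0.17],[1,0,0,0,0,0,0.17],[1,0,0,0,0,0,0.17],[1,0,0,0,0,0,0.17],[1,0,0,0,0,0,0],[1,0,0,0,0,0,0]]]}}

```text
time_s: 5.85
tcp_pos: [0.5603, -0.3597, 0.2395]
ee_rot: [[-1.0, 0.001, -0.0], [0.001, 1.0, 0.0], [0.0, 0.0, -1.0]]
wrist_force: [0.5, -0.4, 0.2]
gripper_width: 1.0
```

```bash
cat >> h.py <<'E'
def to(p,yaw=None,z=None):
    "print deltas (tool axes, mm / rad) from the measured pose to a world point; tool down at yaw"
    s=sense(); R=np.array(s['ee_rot']); d=R.T@(np.asarray(p)-s['tcp_pos'])*1000
    from scipy.spatial.transform import Rotation as Ro
    w=np.zeros(3)
    if yaw is not None:
        a=np.radians(yaw); T=np.array([[np.cos(a),np.sin(a),0],[np.sin(a),-np.cos(a),0],[0,0,-1]])
        w=Ro.from_matrix(R.T@T).as_rotvec()
    return np.round(d,1),np.round(w,3)
E
python3 - <<'E'
from h import *
s=sense();print(s['time_s'],s['tcp_pos'],np.round(s['joints'],1),np.round(s['ee_rot'],3).tolist(),s['wrist_force'])
c=capture('wrist');save(c,'w1.png',1.4); np.save('w1.npy',c,allow_pickle=True)
for n in ['c0_center','doser','prime_top']:
    for m in masks_of(c,n)[:3]:
        print(n,round(m['confidence'],2),m['box'],m['pixels'].sum(), np.round(fitrect(c,m['pixels'],{'c0_center':.044,'doser':.07,'prime_top':.08}[n]),3))
E
```

```text
5.85 [ 0.56032476 -0.35972997  0.23952357] [-18.8  26.1   6.8   0.  -70.8 -71.2] [[-1.0, 0.001, -0.0], [0.001, 1.0, 0.0], [0.0, 0.0, -1.0]] [ 0.49650996 -0.36299034  0.16969294]
c0_center 0.64 [242.0, 140.1, 59.1, 45.2] 2597 [ 5.3700e-01 -3.6900e-01  6.6000e-02  4.6000e-02 -8.8737e+01]
doser 0.73 [213.3, 174.7, 115.9, 199.7] 13919 [ 0.666 -0.365  0.241  0.116  2.159]
prime_top 0.72 [258.0, 226.7, 31.1, 25.7] 703 [ 0.609 -0.366  0.032  0.029  0.013]
```

View pics/w1.png

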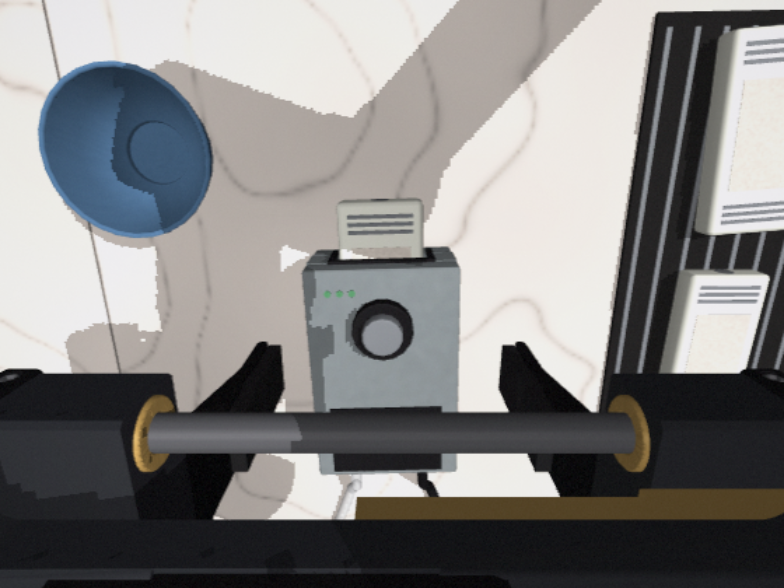

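Wrist view shows c0's stub at (380,230), the doser roof between x 305 and 459, the button at (383,335), and the bowl at (125,150), well clear. I'll refine the doser axis from the edges.

```bash
python3 - <<'E'
from h import *
c=np.load('w1.npy',allow_pickle=True).item()
for n,p,z in [('roofFR',(305,269),.07),('roofFL',(459,262),.07),('roofBR',(321,472),.07),('roofBL',(457,472),.07),('stub nr R',(339,204),.044),('stub nr L',(422,202),.044),('stub face R',(339,258),.044),('stub face L',(424,256),.044),('btn70',(383,340),.075),('btn90',(383,338),.085)]:
    print(n,np.round(toz(c,p[0]/1.4,p[1]/1.4,z),4))
m=masks_of(capture('wrist'),'c1_center')
for q in m: print(round(q['confidence'],2),np.round(fitrect(c,q['pixels'],.026),3))
E
python3 -c "
import cv2
t=cv2.imread('pics/w1.png')[180:490,280:490]
cv2.imwrite('pics/w1c.png',cv2.resize(t,None,fx=1.9,fy=1.9,interpolation=cv2.INTER_CUBIC))"
```

```text
roofFR [ 0.562  -0.4223  0.07  ]
roofFL [ 0.5567 -0.311   0.07  ]
roofBR [ 0.7396 -0.4191  0.07  ]
roofBL [ 0.7396 -0.3042  0.07  ]
stub nr R [ 0.5186 -0.399   0.044 ]
stub nr L [ 0.5171 -0.3368  0.044 ]
stub face R [ 0.5602 -0.4004  0.044 ]
stub face L [ 0.5586 -0.3344  0.044 ]
btn70 [ 0.6157 -0.366   0.075 ]
btn90 [ 0.6096 -0.3658  0.085 ]
```

View pics/w1c.png

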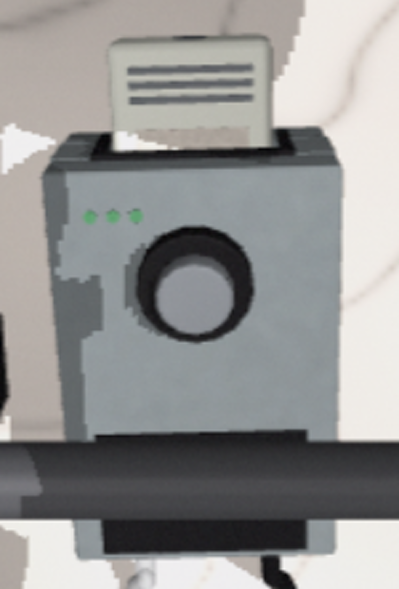

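Doser axis yaw is about 1.4°, slot about (0.561, −0.367). Things that could be mistaken for c0: the four mat cassettes and the blue pack. The target is the stub at (380,230), confirmed in the crop. Grasping it now.

Call:
{"fn": "apply_moves", "kwargs": {"steps": [[[1,20.8,-7.8,20,0,0,-0.024],[1,0,0,60,0,0,0],[1,0,0,60,0,0,0],[1,0,0,40,0,0,0],[1,0,0,26.5,0,0,0],[1,0,0,0,0,0,0],[0,0,0,0,0,0,0],[0,0,0,0,0,0,0],[0,0,0,0,0,0,0],[0,0,0,0,0,0,0]]]}}

```text
time_s: 7.4
tcp_pos: [0.5402, -0.3677, 0.0345]
ee_rot: [[-1.0, -0.021, 0.002], [-0.021, 1.0, -0.001], [-0.002, -0.001, -1.0]]
wrist_force: [-0.4, 0.8, 5.0]
gripper_width: 0.755
```

Call:
{"fn": "apply_moves", "kwargs": {"steps": [[[0,5,0,0,0,0,0],[0,10,0,0,0,0,0],[0,15,0,0,0,0,0],[0,20,0,0,0,0,0],[0,20,0,0,0,0,0],[0,20,0,0,0,0,0],[0,20,0,0,0,0,0],[0,10,0,0,0,0,0],[0,0,0,0,0,0,0]]]}}

```text
time_s: 8.52
tcp_pos: [0.4187, -0.3699, 0.033]
ee_rot: [[-1.0, -0.02, -0.001], [-0.02, 1.0, 0.0], [0.001, 0.0, -1.0]]
wrist_force: [0.7, 1.0, 0.7]
gripper_width: 0.758
```

```bash
python3 - <<'E'
from h import *
s=sense();print(s['time_s'],s['tcp_pos'],s['wrist_force'],s['gripper_width'])
c=capture('wrist');save(c,'w2.png',1)
E
```

```text
8.525 [ 0.41874674 -0.36992122  0.03298886] [0.66878651 0.95400813 0.66273669] 0.7582655295419223
```

View pics/w2.png

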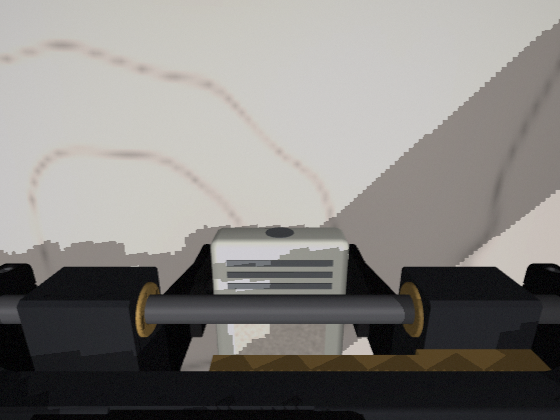

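c0 is held. Next I'll lift and cross to the left side, and look at the returns slot from beside it.

Call:
{"fn": "apply_moves", "kwargs": {"steps": [[[0,0,0,-30,0,0,0],[0,0,0,-57,0,0,0],[0,0,0,-60,0,0,0],[0,0,0,-60,0,0,0],[0,-7,55,0,0,0,0],[0,-7,55,0,0,0,0],[0,-7,55,0,0,0,0],[0,-7,55,0,0,0,0],[0,-7,55,0,0,0,0],[0,-7,55,0,0,0,0],[0,-7,55,0,0,0,0],[0,-7,55,0,0,0,0]]]}}

```text
time_s: 10.07
tcp_pos: [0.4663, 0.0734, 0.2399]
ee_rot: [[-1.0, -0.022, -0.001], [-0.022, 1.0, -0.0], [0.001, -0.0, -1.0]]
wrist_force: [1.2, 0.4, -1.2]
gripper_width: 0.758
```

Call:
{"fn": "apply_moves", "kwargs": {"steps": [[[0,-7,55,0,0,0,0],[0,-7,55,0,0,0,0],[0,0,0,0,0,0,0],[0,0,0,0,0,0,0],[0,0,0,0,0,0,0]]]}}

```text
time_s: 10.7
tcp_pos: [0.4779, 0.1805, 0.2399]
ee_rot: [[-1.0, -0.02, -0.001], [-0.02, 1.0, -0.0], [0.001, -0.0, -1.0]]
wrist_force: [-0.9, 0.6, 0.1]
gripper_width: 0.757
```

```bash
python3 - <<'E'
from h import *
s=sense();print(s['time_s'],s['tcp_pos'],s['wrist_force'],s['moment'],s['gripper_width'],np.round(s['joints']))
F=[]
for i in range(5): c=capture('wrist');F.append(sense()['wrist_force'])
print(np.mean(F,0),np.std(F,0))
save(c,'w3.png',1.4);np.save('w3.npy',c,allow_pickle=True)
for n in ['returns','c1_center']:
  for q in masks_of(c,n): print(n,round(q['confidence'],2),q['box'],np.round(fitrect(c,q['pixels'],.026),3))
E
```

```text
10.7 [0.47786876 0.18045242 0.23991509] [-0.89539551  0.61959601  0.13566854] [ 0.02701207 -0.16801313  0.00589579] 0.7569662919612078 [  39.   11.  -15.   -0.  -64. -128.]
[ 0.08628142 -0.47155557 -0.04693014] [0.35870815 0.23432709 0.46488288]
returns 0.82 [340.3, 245.5, 132.1, 108.9] [ 0.642  0.343  0.168  0.138 -5.998]
c1_center 0.58 [163.0, 96.1, 73.8, 137.2] [  0.463   0.087   0.149   0.068 -12.04 ]
c1_center 0.52 [214.0, 225.3, 133.7, 131.2] [0.629 0.184 0.188 0.17  1.231]
```

View pics/w3.png

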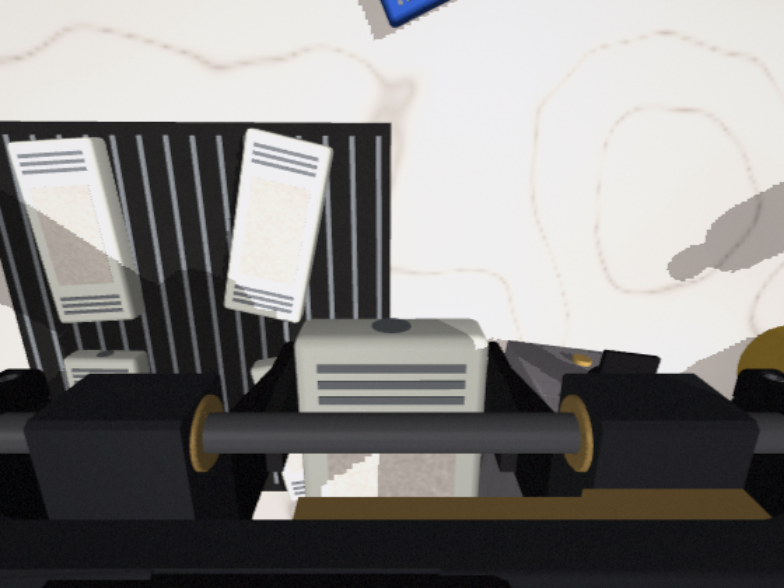

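The view shows c0 held and the returns lip half hidden at (630,360). I'll move forward for a view straight down on the box front.

Call:
{"fn": "apply_moves", "kwargs": {"steps": [[[0,-30,5,-30,0,0,0],[0,-55,5,-30,0,0,0],[0,-55,5,0,0,0,0],[0,0,0,0,0,0,0],[0,0,0,0,0,0,0]]]}}

```text
time_s: 11.68
tcp_pos: [0.6171, 0.1989, 0.2989]
ee_rot: [[-1.0, -0.02, -0.002], [-0.02, 1.0, -0.001], [0.002, -0.001, -1.0]]
wrist_force: [-0.1, -0.4, 0.2]
gripper_width: 0.752
```

```bash
python3 - <<'E'
from h import *
s=sense();print(s['time_s'],s['tcp_pos'])
c=capture('wrist')
save(c,'w4.png',1.4);np.save('w4.npy',c,allow_pickle=True)
for n in ['returns','c1_center']:
  for q in masks_of(c,n): print(n,round(q['confidence'],2),q['box'],np.round(fitrect(c,q['pixels'],.026),3))
E
```

```text
11.675 [0.61709485 0.19889785 0.29892501]
returns 0.88 [332.9, 105.4, 170.0, 225.0] [ 0.7    0.374  0.338  0.207 -5.699]
c1_center 0.57 [154.4, 2.1, 68.3, 110.2] [  0.476   0.085   0.125   0.07  -12.533]
```

View pics/w4.png

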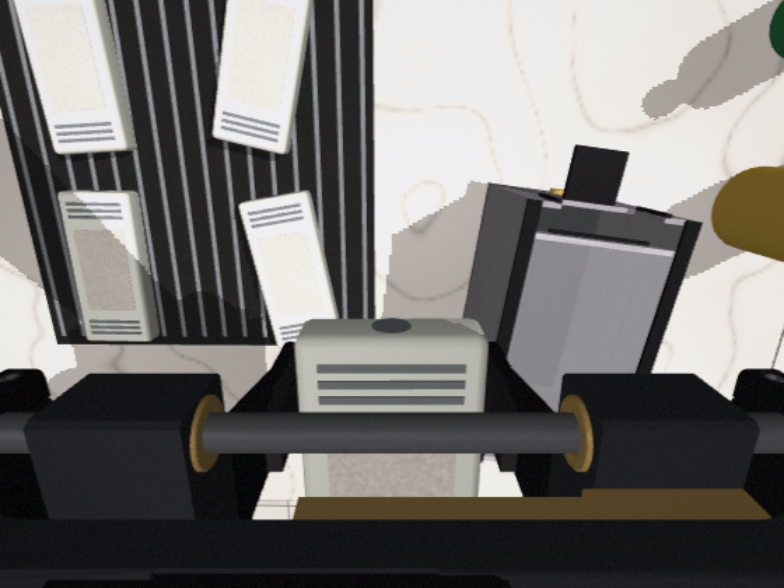

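```bash
python3 -c "
import cv2,numpy as np
c=np.load('w4.npy',allow_pickle=True).item()['color'][:,:,::-1][92:292,325:520]
cv2.imwrite('pics/w4c.png',cv2.resize(c,None,fx=3,fy=3,interpolation=cv2.INTER_CUBIC))"
```

```text
(no output)
```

View pics/w4c.png

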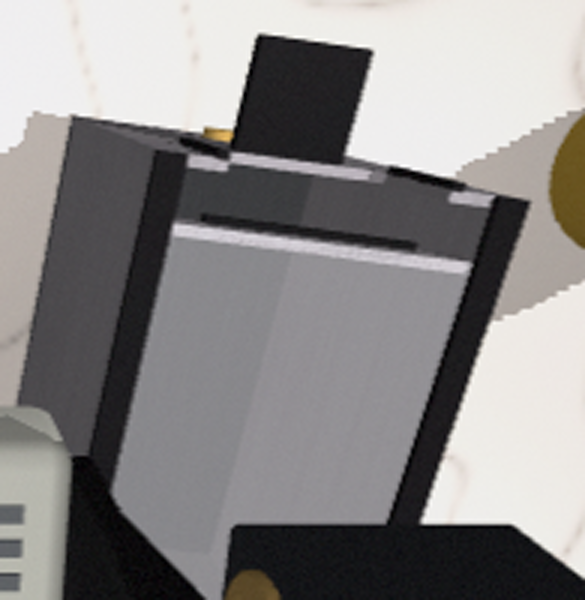

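The crop shows the lip from (258,35)/(372,50) to the face near y≈160. The recess is open from above and the rails lie either side. Computing the box axis.

```bash
python3 - <<'E'
from h import *
c=np.load('w4.npy',allow_pickle=True).item()
for n,p,z in [('lipR',(258,35),.098),('lipL',(372,50),.098),('lipRb',(233,152),.098),('lipLb',(345,165),.098),('FR',(155,150),.138),('FL',(530,202),.138),('FRi',(190,155),.138),('FLi',(497,195),.138),('R2',(90,455),.138),('L2',(415,525),.138),('wallR',(174,230),.138),('wallL',(470,266),.138),('slitR',(203,217),.125),('slitL',(415,245),.125)]:
    print(n,np.round(toz(c,p[0]/3+325,p[1]/3+92,z),4))
E
```

```text
lipR [0.5301 0.3317 0.098 ]
lipL [0.5341 0.3715 0.098 ]
lipRb [0.5697 0.3286 0.098 ]
lipLb [0.5734 0.369  0.098 ]
FR [0.5653 0.2889 0.138 ]
FL [0.5791 0.41   0.138 ]
FRi [0.5666 0.3    0.138 ]
FLi [0.5771 0.399  0.138 ]
R2 [0.6697 0.2782 0.138 ]
L2 [0.6942 0.3959 0.138 ]
wallR [0.5905 0.2979 0.138 ]
wallL [0.6002 0.3954 0.138 ]
slitR [0.5883 0.3113 0.125 ]
slitL [0.5963 0.3838 0.125 ]
```

```bash
python3 - <<'E'
from h import *
a=capture('scene');b=capture('top')
print(toz(a,447.8,233,0.0),toz(a,447,272,0.0), toz(b,112,209,.09), toz(b,445,225,.03),toz(a,139.7,195,.02))
# also soap top/base
for c in(a,b):
  for n in('soap','mug'):
    for m in masks_of(c,n)[:1]: print(n,m['box'],np.round(fitrect(c,m['pixels'],.09),3))
print(to((.383,.369,.1125),174))
E
```

```text
[0.44816222 0.57060053 0.        ] [0.60492303 0.565843   0.        ] [0.42462099 0.54816112 0.09      ] [ 0.48784629 -0.55825784  0.03      ] [ 0.48758632 -0.55210272  0.02      ]
soap [434.8, 194.6, 26.0, 38.8] [  0.428   0.551   0.171   0.057 -23.519]
mug [430.7, 242.4, 30.6, 33.9] [  0.609   0.541   0.139   0.082 -20.07 ]
soap [95.7, 198.8, 38.4, 26.4] [4.2500e-01 5.5000e-01 1.2800e-01 6.2000e-02 6.9321e+01]
mug [104.4, 154.4, 15.2, 27.1] [ 0.566  0.571  0.094  0.046 10.5  ]
(array([230.6, 174.5, 187.9]), array([0.   , 0.001, 0.126]))
```

Call:
{"fn": "apply_moves", "kwargs": {"steps": [[[0,40,0,0,0,0,0],[0,60,0,0,0,0,0],[0,60,20,0,0,0,0],[0,50,40,0,0,0,0],[0,20.6,58,0,0,0,0],[0,0,56.5,20,0,0,0],[0,0,0,30,0,0,0.126],[0,0,0,58,0,0,0],[0,0,0,58,0,0,0],[0,0,0,21.9,0,0,0],[0,0,0,0,0,0,0],[0,0,0,0,0,0,0]]]}}

```text
time_s: 13.62
tcp_pos: [0.3858, 0.3688, 0.1134]
ee_rot: [[-0.995, 0.105, 0.002], [0.105, 0.995, 0.002], [-0.002, 0.002, -1.0]]
wrist_force: [-0.3, 0.7, -0.4]
gripper_width: 0.758
```

```bash
python3 - <<'E'
from h import *
s=sense();print(s['time_s'],s['tcp_pos'],s['ee_rot'])
print(to((.383,.369,.1125),174))
c=capture('wrist');save(c,'w5.png',1)
E
```

```text
13.625 [0.3858377  0.36875207 0.11342085] [[-0.99452043  0.10452724  0.00177802]
 [ 0.10453112  0.99451908  0.0022452 ]
 [-0.00153359  0.00241875 -0.9999959 ]]
(array([ 2.8, -0.1,  0.9]), array([ 0.002,  0.002, -0.   ]))
```

View pics/w5.png

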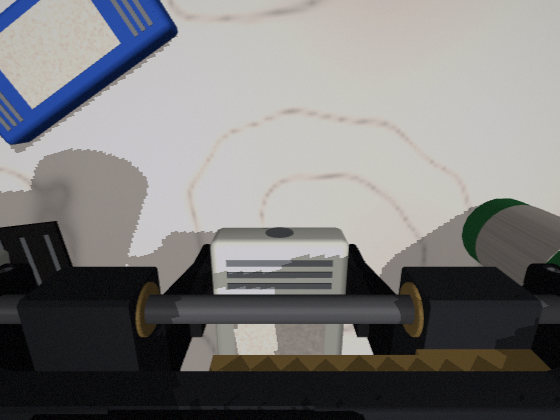

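Call:
{"fn": "apply_moves", "kwargs": {"steps": [[[0,-20,0,0.9,0,0,0],[0,-30,0,0,0,0,0],[0,-20,0,0,0,0,0],[0,-10,0,0,0,0,0],[0,-10,0,0,0,0,0],[0,-10,0,0,0,0,0],[0,0,0,0,0,0,0]]]}}

```text
time_s: 14.55
tcp_pos: [0.485, 0.3573, 0.111]
ee_rot: [[-0.994, 0.105, -0.0], [0.105, 0.994, 0.0], [0.0, 0.0, -1.0]]
wrist_force: [-1.1, -0.2, 0.3]
gripper_width: 0.76
```

Call:
{"fn": "apply_moves", "kwargs": {"steps": [[[0,-15,0,0,0,0,0],[0,-20,0,0,0,0,0],[0,-20,0,0,0,0,0],[0,-13,0,0,0,0,0],[0,0,0,0,0,0,0]]]}}

```text
time_s: 15.18
tcp_pos: [0.5529, 0.3499, 0.1107]
ee_rot: [[-0.994, 0.106, -0.0], [0.106, 0.994, -0.0], [0.0, -0.0, -1.0]]
wrist_force: [0.2, -0.2, -0.8]
gripper_width: 0.756
```

Cassette is well through the slot with no force. Releasing, backing off, closing, and pushing its rear in with the closed fingertips.

Call:
{"fn": "apply_moves", "kwargs": {"steps": [[[1,0,0,0,0,0,0],[1,0,0,0,0,0,0],[1,0,0,0,0,0,0],[1,25,0,0,0,0,0],[1,25,0,0,0,0,0],[0,0,0,-12,0,0,0],[0,0,0,0,0,0,0],[0,0,0,0,0,0,0],[0,0,0,0,0,0,0],[0,0,0,0,0,0,0],[0,0,0,0,0,0,0]]]}}

```text
time_s: 16.55
tcp_pos: [0.5026, 0.3552, 0.1228]
ee_rot: [[-0.994, 0.105, -0.0], [0.105, 0.994, -0.0], [0.0, -0.0, -1.0]]
wrist_force: [-0.5, -1.0, -0.2]
gripper_width: 0.405
```

```bash
python3 - <<'E'
from h import *
s=sense();print(s['time_s'],s['tcp_pos'],s['gripper_width'],s['wrist_force'])
c=capture('wrist');save(c,'w6.png',1)
a=capture('scene');t=a['color'][215:330,340:430,::-1];cv2.imwrite('pics/w6b.png',cv2.resize(t,None,fx=4,fy=4,interpolation=cv2.INTER_CUBIC))
E
```

```text
16.55 [0.50262842 0.35521829 0.12282444] 0.4048755499436014 [-0.49154908 -0.96203408 -0.20019909]
```

View pics/w6b.png

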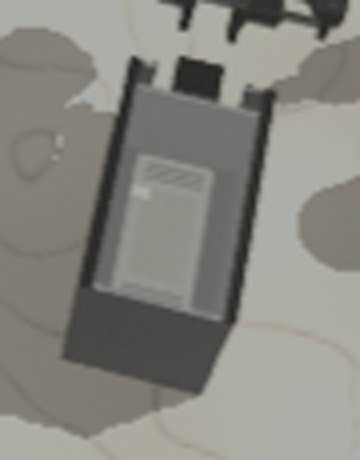

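c0 lies inside the box, seen through the lid; no push was needed. Now I'll measure the mat cassettes again before feeling them.

```bash
cat >> h.py <<'E'
def cass(views=('top','scene')):
    for n in views:
        c=capture(n); M=(c['color'].min(axis=2)>110).astype(np.uint8)
        W=np.array([[.385,-.155],[.385,.178],[.735,.178],[.735,-.155]])
        H=np.zeros_like(M); cv2.fillConvexPoly(H,np.array([proj(c,(*w,.02)) for w in W]).astype(np.int32),1)
        k,lab,st,_=cv2.connectedComponentsWithStats(M*H)
        for i in range(1,k):
            if st[i,4]>150: print(n,st[i,4],np.round(fitrect(c,lab==i,.026),3))
E
python3 - <<'E'
from h import *
cass()
a=np.radians(-12.2); P=np.array([.465,.0865])-.053*np.array([np.cos(a),np.sin(a)])
print(P,to((*P,.0235),180-12.2))
E
```

```text
top 241 [ 7.0800e-01  6.8000e-02  2.2600e-01  5.8000e-02 -8.9613e+01]
top 716 [ 0.653 -0.075  0.148  0.064  0.084]
top 248 [ 0.511 -0.073  0.06   0.059  4.927]
top 276 [4.1700e-01 9.7000e-02 6.4000e-02 5.3000e-02 7.6999e+01]
scene 1258 [4.6600e-01 1.1000e-02 3.3200e-01 1.6100e-01 8.9785e+01]
scene 762 [ 0.654 -0.075  0.15   0.067 -0.138]
scene 663 [ 0.655  0.104  0.148  0.066 10.358]
[0.41319696 0.09770021] (array([  61.8, -265.6,   99.6]), array([-0.   , -0.   ,  0.108]))
```

Call:
{"fn": "apply_moves", "kwargs": {"steps": [[[1,10,0,-40,0,0,0],[1,20,-30,-40,0,0,0],[1,20,-57,0,0,0,0],[1,12,-59,0,0,0,0],[1,0,-60,0,0,0,0],[1,0,-59,0,0,0,0.108],[1,0,0,0,0,0,0],[1,0,0,0,0,0,0]]]}}

```text
time_s: 17.75
tcp_pos: [0.4135, 0.0985, 0.2035]
ee_rot: [[-0.977, 0.212, 0.001], [0.212, 0.977, 0.001], [-0.001, 0.001, -1.0]]
wrist_force: [1.0, 0.3, 0.3]
gripper_width: 0.976
```

```bash
cat >> h.py <<'E'
def seen():
    c=capture('wrist'); out=[]
    for q in masks_of(c,'c1_center'):
        f=fitrect(c,q['pixels'],.026); out.append(f); print(round(q['confidence'],2),np.array(q['box'],int),np.round(f,3))
    return c,out
def grasp(x,y,a,back=.053,z=.0235):
    r_=np.radians(a); P=np.array([x,y])-back*np.array([np.cos(r_),np.sin(r_)])
    print('grasp',np.round(P,4),*to((*P,z),180+a))
E
python3 - <<'E'
from h import *
c,o=seen(); print(sense()['tcp_pos'])
save(c,'w7.png')
grasp(.465,.0865,-12.2)
for f in o:
  if .12<f[2]<.17: grasp(f[0],f[1],f[4])
E
```

```text
0.82 [245 163  62 129] [  0.46    0.086   0.151   0.066 -12.062]
[0.41349923 0.09931248 0.20321431]
grasp [0.4132 0.0977] [  0.   -1.7 179.7] [0.    0.    0.001]
grasp [0.408  0.0968] [  5.   -3.7 179.7] [ 0.     0.    -0.001]
```

Call:
{"fn": "apply_moves", "kwargs": {"steps": [[[1,2.5,-2.7,50,0,0,0],[1,0,0,60,0,0,0],[1,0,0,45,0,0,0],[1,0,0,24.7,0,0,0],[0,0,0,0,0,0,0],[0,0,0,0,0,0,0],[0,0,0,0,0,0,0],[0,0,0,0,0,0,0],[0,0,0,-6,0,0,0],[0,0,0,-6,0,0,0],[0,0,0,0,0,0,0],[0,0,0,0,0,0,0]]]}}

```text
time_s: 19.35
tcp_pos: [0.4099, 0.0961, 0.0355]
ee_rot: [[-0.977, 0.212, -0.0], [0.212, 0.977, 0.0], [0.0, 0.0, -1.0]]
wrist_force: [0.1, 0.0, -2.9]
gripper_width: 0.755
```

```bash
cat >> h.py <<'E'
def weigh(n=6):
    F=[];M=[]
    for i in range(n): capture('top'); s=sense(); F.append(s['wrist_force']); M.append(s['moment'])
    print('t',round(s['time_s'],2),'tcp',np.round(s['tcp_pos'],4),'w',round(s['gripper_width'],3),'F',np.round(np.mean(F,0),2),'+-',np.round(np.std(F,0)/n**.5,2),'M',np.round(np.mean(M,0),3))
E
python3 - <<'E'
from h import *
weigh()
E
```

```text
t 19.65 tcp [0.41   0.0962 0.0353] w 0.758 F [ 0.18 -0.11 -3.35] +- [0.16 0.1  0.12] M [ 0.051  0.008 -0.016]
```

First one (call it A, near-left) is full, 3.35 N. It's held solidly, so I'll take it low over to the doser.

Call:
{"fn": "apply_moves", "kwargs": {"steps": [[[0,0,0,-20,0,0,0],[0,0,0,-25,0,0,-0.117],[0,0,0,0,0,0,-0.12],[0,5,-25,0,0,0,0],[0,6,-45,0,0,0,0],[0,6,-50,0,0,0,0],[0,6,-50,0,0,0,0],[0,6,-50,0,0,0,0],[0,6,-50,0,0,0,0],[0,6,-50,0,0,0,0],[0,6,-50,0,0,0,0],[0,4.4,-45,0,0,0,0]]]}}

```text
time_s: 21.15
tcp_pos: [0.3679, -0.3216, 0.0801]
ee_rot: [[-1.0, -0.023, -0.001], [-0.023, 1.0, 0.0], [0.001, 0.0, -1.0]]
wrist_force: [1.1, -0.8, -2.9]
gripper_width: 0.753
```

Call:
{"fn": "apply_moves", "kwargs": {"steps": [[[0,0,-34,0,0,0,0],[0,0,-18,0,0,0,0],[0,0,0,20,0,0,0],[0,0,0,12,0,0,0],[0,0,0,0,0,0,0],[0,0,0,0,0,0,0]]]}}

```text
time_s: 21.9
tcp_pos: [0.3699, -0.3714, 0.0486]
ee_rot: [[-1.0, -0.025, -0.0], [-0.025, 1.0, 0.0], [0.0, 0.0, -1.0]]
wrist_force: [0.3, -0.2, -2.4]
gripper_width: 0.754
```

```bash
python3 - <<'E'
from h import *
weigh(3); print(to((.37,-.3717,.043),181.4))
c=capture('wrist');a=capture('scene')
x=cv2.resize(a['color'][165:260,115:260,::-1],(560,367),interpolation=cv2.INTER_CUBIC)
cv2.imwrite('pics/w8.png',np.vstack([x,c['color'][190:,:,::-1]]))
E
```

```text
t 22.05 tcp [ 0.37   -0.3717  0.0488] w 0.756 F [-0.17  0.28 -2.5 ] +- [0.17 0.16 0.08] M [0.061 0.009 0.035]
(array([ 0. , -0. ,  5.8]), array([-0.,  0., -0.]))
```

View pics/w8.png

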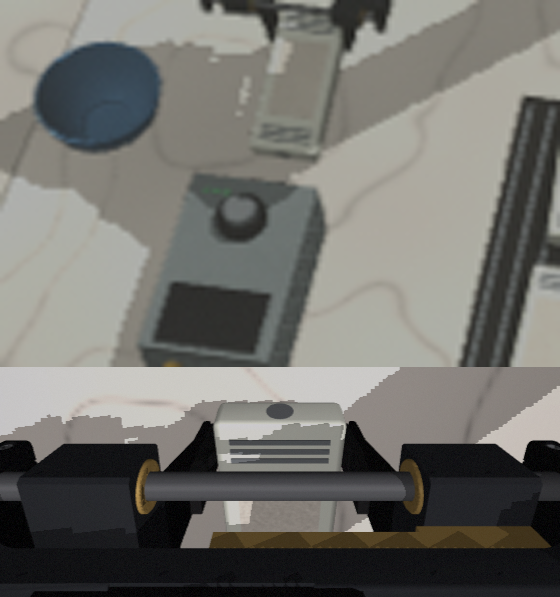

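```bash
python3 - <<'E'
from h import *
a=capture('scene')
for n,(x,y) in {'topfront':(288,146),'botfront':(286,155),'toprear':(312,8)}.items():
    u,v=115+x*145/560,165+y*95/367
    for z in(.0,.02,.035,.05,.07): print(n,z,np.round(toz(a,u,v,z)[:2],3),end=' ')
    print()
# predicted pixels for flat & pitched nose, in crop coords
for h in (.051,.03,.011,.073):
    for x in(.495,.50,.505):
        p=proj(a,(x,-.369,h)); print(h,x,np.round([(p[0]-115)*560/145,(p[1]-165)*367/95],0))
E
```

```text
topfront 0.0 [ 0.477 -0.369] topfront 0.02 [ 0.49  -0.362] topfront 0.035 [ 0.5   -0.357] topfront 0.05 [ 0.509 -0.352] topfront 0.07 [ 0.522 -0.346] 
botfront 0.0 [ 0.488 -0.368] botfront 0.02 [ 0.5   -0.361] botfront 0.035 [ 0.51  -0.356] botfront 0.05 [ 0.519 -0.351] botfront 0.07 [ 0.532 -0.345] 
toprear 0.0 [ 0.311 -0.39 ] toprear 0.02 [ 0.326 -0.383] toprear 0.035 [ 0.337 -0.378] toprear 0.05 [ 0.348 -0.373] toprear 0.07 [ 0.363 -0.366] 
0.051 0.495 [275. 130.]
0.051 0.5 [273. 135.]
0.051 0.505 [272. 139.]
0.03 0.495 [278. 143.]
0.03 0.5 [277. 147.]
0.03 0.505 [275. 152.]
0.011 0.495 [281. 155.]
0.011 0.5 [280. 159.]
0.011 0.505 [278. 163.]
0.073 0.495 [271. 117.]
0.073 0.5 [269. 121.]
0.073 0.505 [268. 125.]
```

The scene view shows A's nose has sagged to about z 0.01–0.03, pitched about 10° down in the grip. I'll set it flat on the worktop and regrasp at its centre.

Call:
{"fn": "apply_moves", "kwargs": {"steps": [[[0,0,0,9,0,0,0],[0,0,0,9,0,0,0],[0,0,0,8,0,0,0],[0,0,0,0,0,0,0],[1,0,0,0,0,0,0],[1,0,0,0,0,0,0],[1,0,0,0,0,0,0],[1,0,0,-60,0,0,0],[1,0,0,-60,0,0,0],[1,0,0,0,0,0,0]]]}}

```text
time_s: 23.45
tcp_pos: [0.3727, -0.3737, 0.1478]
ee_rot: [[-1.0, -0.025, 0.01], [-0.025, 1.0, -0.007], [-0.01, -0.007, -1.0]]
wrist_force: [-0.1, 0.0, -0.9]
gripper_width: 1.0
```

```bash
python3 - <<'E'
from h import *
c=capture('wrist'); print(sense()['tcp_pos'],sense()['wrist_force'])
for q in masks_of(c,'c1_center'):
    f=fitrect(c,q['pixels'],.022); print(round(q['confidence'],2),np.array(q['box'],int),np.round(f,3))
    if .1<f[2]<.17: grasp(f[0],f[1],f[4],0,.0205)
a=capture('scene')
for q in masks_of(a,'c1_center'): print(round(q['confidence'],2),np.round(fitrect(a,q['pixels'],.022),3))
b=capture('top')
for q in masks_of(b,'c1_center'): print(round(q['confidence'],2),np.round(fitrect(b,q['pixels'],.022),3))
save(c,'w9.png')
E
```

```text
[ 0.37091129 -0.37239383  0.14490246] [-1.50916898  0.19082802 -0.47159442]
0.87 [245 171  75 123] [ 0.405 -0.371  0.121  0.065  1.401]
grasp [ 0.4051 -0.3709] [-35.2  -0.  122.5] [-0.     0.002 -0.001]
0.8 [ 0.429 -0.368  0.162  0.07   1.613]
0.66 [ 5.3200e-01 -5.6500e-01  9.6000e-02  3.8000e-02  8.7813e+01]
0.49 [ 0.402 -0.379  0.111  0.044  2.045]
```

View pics/w9.png

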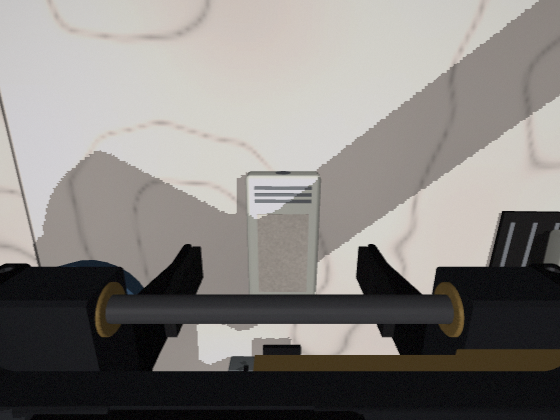

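A lies flat and straight at about (0.420, −0.3705), yaw 1.4°. Regrasping at the centre.

Call:
{"fn": "apply_moves", "kwargs": {"steps": [[[1,-25,0,10,0,0,0],[1,-25,0,30,0,0,0],[1,0,0,45,0,0,0],[1,0,0,25,0,0,0],[1,0,0,11.5,0,0,0],[0,0,0,0,0,0,0],[0,0,0,0,0,0,0],[0,0,0,0,0,0,0],[0,0,0,0,0,0,0],[0,0,0,-10,0,0,0],[0,0,0,-13.5,0,0,0],[0,0,0,0,0,0,0]]]}}

```text
time_s: 25.25
tcp_pos: [0.4206, -0.3711, 0.0459]
ee_rot: [[-1.0, -0.024, 0.003], [-0.024, 1.0, -0.001], [-0.003, -0.002, -1.0]]
wrist_force: [-0.7, -0.3, -3.5]
gripper_width: 0.751
```

```bash
python3 - <<'E'
from h import *
weigh(3); print(to((.44,-.36995,.044),181.4))
E
```

```text
t 25.4 tcp [ 0.4194 -0.3705  0.0442] w 0.755 F [-0.5   0.09 -3.17] +- [0.28 0.09 0.08] M [ 0.051 -0.111 -0.02 ]
(array([-20.6,   0. ,   0.2]), array([ 0.   , -0.   , -0.001]))
```

Call:
{"fn": "apply_moves", "kwargs": {"steps": [[[0,-20,0,0,0,0,0],[0,-25,0,0,0,0,0],[0,-15,0,0,0,0,0],[0,-8,0,0,0,0,0],[0,-8,0,0,0,0,0],[0,-8,0,0,0,0,0],[0,0,0,0,0,0,0]]]}}

```text
time_s: 26.28
tcp_pos: [0.4884, -0.365, 0.039]
ee_rot: [[-0.999, -0.019, -0.034], [-0.02, 1.0, 0.014], [0.034, 0.015, -0.999]]
wrist_force: [-20.7, -0.3, 0.0]
gripper_width: 0.758
```

Blocked at the face (20 N in x). I'll back off 20 mm, let the arm settle, and measure alignment.

Call:
{"fn": "apply_moves", "kwargs": {"steps": [[[0,10,0,0,0,0,0],[0,14,0,0,0,0,0],[0,0,0,0,0,0,0],[0,0,0,0,0,0,0],[0,0,0,0,0,0,0]]]}}

```text
time_s: 26.9
tcp_pos: [0.4807, -0.3692, 0.0447]
ee_rot: [[-1.0, -0.024, 0.001], [-0.024, 1.0, -0.001], [-0.001, -0.001, -1.0]]
wrist_force: [0.0, 0.1, -3.2]
gripper_width: 0.754
```

```bash
python3 - <<'E'
from h import *
weigh(3); print(np.round(sense()['ee_rot'],3).tolist()); print(to((.48,-.369,.044),181.4))
w=capture('wrist');a=capture('scene');b=capture('top')
S=lambda c,s,W,H:cv2.resize(c['color'][s][:,:,::-1],(W,H),interpolation=cv2.INTER_CUBIC)
x=S(a,np.s_[165:260,130:230],400,380); y=S(b,np.s_[130:220,360:455],400,380)
cv2.imwrite('pics/w10.png',np.hstack([x,y]))
v=w['color'][190:330,180:380,::-1]
E
```

```text
t 27.05 tcp [ 0.4802 -0.3692  0.0444] w 0.755 F [ 0.23  0.17 -3.4 ] +- [0.1  0.35 0.08] M [ 0.031 -0.264 -0.03 ]
[[-1.0, -0.024, 0.0], [-0.024, 1.0, -0.0], [-0.0, -0.0, -1.0]]
(array([0.2, 0.2, 0.4]), array([-0.,  0., -0.]))
```

View pics/w10.png

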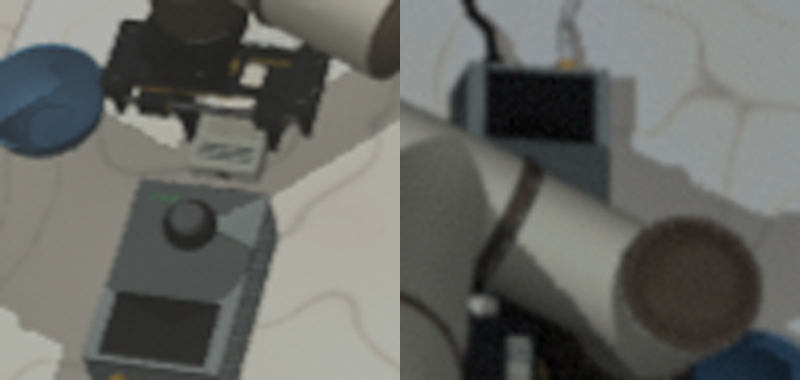

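```bash
python3 - <<'E'
from h import *
a=capture('scene')
for h in (.022,.0237,.03,.0457,.05):
    p=proj(a,(.5552,-.3672,h)); print(h,np.round(p,1),np.round([(p[0]-130)*4,(p[1]-165)*4],0))
p=proj(a,(.561,-.367,.07));print('roof front',np.round([(p[0]-130)*4,(p[1]-165)*4],0))
p=proj(a,(.406,-.371,.0457));print('rear top',np.round([(p[0]-130)*4,(p[1]-165)*4],0))
g=a['color'][:,:,:].mean(axis=2)
for u in (183,186,189): print(u,np.round(g[192:222,u]).astype(int))
E
```

```text
0.022 [183.2 217.1] [213. 208.]
0.0237 [183.1 216.8] [213. 207.]
0.03 [182.8 215.9] [211. 204.]
0.0457 [182.1 213.5] [209. 194.]
0.05 [181.9 212.8] [208. 191.]
roof front [202. 184.]
rear top [250.  60.]
183 [ 75  90 120 120 121 120 121 130 125  93 102 107  99 130 124  96  87 104
 122 110  83  80  81  81  79  67  49  47  37  39]
186 [ 64  66 101 120 120 120 122 130 125 100 102  96  97 122 127 109  64  78
 124 119  82  81  81  80  80  80  88 114 114 113]
189 [ 83  70  85 121 121 121 122 127 127 114  92  93 112 115 129 121  94  96
 110 119  91  81  80  80  88 114 112 113 112 112]
```

Lateral alignment looks right, so the mismatch is probably vertical. I'll lower onto the lip so the nose levels flush with the slot floor.

Call:
{"fn": "apply_moves", "kwargs": {"steps": [[[0,0,0,1.5,0,0,0],[0,0,0,1.5,0,0,0],[0,0,0,0,0,0,0],[0,0,0,0,0,0,0]]]}}

```text
time_s: 27.75
tcp_pos: [0.4797, -0.3692, 0.0413]
ee_rot: [[-1.0, -0.024, -0.0], [-0.024, 1.0, 0.0], [0.0, 0.0, -1.0]]
wrist_force: [0.1, -0.3, -3.0]
gripper_width: 0.758
```

```bash
python3 - <<'E'
from h import *
weigh(3)
E
```

```text
t 27.9 tcp [ 0.4798 -0.3693  0.0414] w 0.758 F [-0.23 -0.18 -3.73] +- [0.27 0.24 0.14] M [ 0.074 -0.261 -0.036]
```

Call:
{"fn": "apply_moves", "kwargs": {"steps": [[[0,0,0,2,0,0,0],[0,0,0,0,0,0,0],[0,0,0,0,0,0,0]]]}}

```text
time_s: 28.28
tcp_pos: [0.4797, -0.3692, 0.0393]
ee_rot: [[-1.0, -0.024, -0.0], [-0.024, 1.0, 0.0], [0.0, 0.0, -1.0]]
wrist_force: [1.0, -0.1, -3.1]
gripper_width: 0.754
```

Call:
{"fn": "apply_moves", "kwargs": {"steps": [[[0,0,0,2,0,0,0],[0,0,0,0,0,0,0],[0,0,0,0,0,0,0]]]}}

```text
time_s: 28.65
tcp_pos: [0.4797, -0.3692, 0.0374]
ee_rot: [[-1.0, -0.024, -0.0], [-0.024, 1.0, -0.0], [0.0, -0.0, -1.0]]
wrist_force: [0.6, -1.3, -2.9]
gripper_width: 0.756
```

```bash
python3 - <<'E'
from h import *
weigh(3)
E
```

```text
t 28.8 tcp [ 0.4798 -0.3692  0.0374] w 0.751 F [-0.17 -0.35 -2.91] +- [0.2  0.2  0.32] M [ 0.021 -0.245 -0.016]
```

Moment bias suggests the centre of mass is now behind the grasp. So the nose likely caught the lip's front edge and A slid back in the grip. Checking with the wrist view.

```bash
python3 - <<'E'
from h import *
w=capture('wrist'); save(w,'w11.png')
for q in masks_of(w,'c1_center'): 
    print(q['confidence'],q['box'])
    for z in(.02,.03,.04): print(z,np.round(fitrect(w,q['pixels'],z),3))
E
```

```text
0.89 [201.6, 51.4, 157.6, 291.0]
0.02 [ 0.453 -0.37   0.163  0.073  2.014]
0.03 [ 0.45  -0.37   0.153  0.069  2.014]
0.04 [ 0.446 -0.37   0.143  0.064  2.014]
0.67 [192.3, 344.8, 119.7, 26.7]
0.02 [ 5.4400e-01 -3.8600e-01  7.7000e-02  1.6000e-02 -7.7685e+01]
0.03 [ 5.3500e-01 -3.8500e-01  7.2000e-02  1.5000e-02 -7.7685e+01]
0.04 [ 5.2500e-01 -3.8400e-01  6.7000e-02  1.4000e-02 -7.7685e+01]
```

View pics/w11.png

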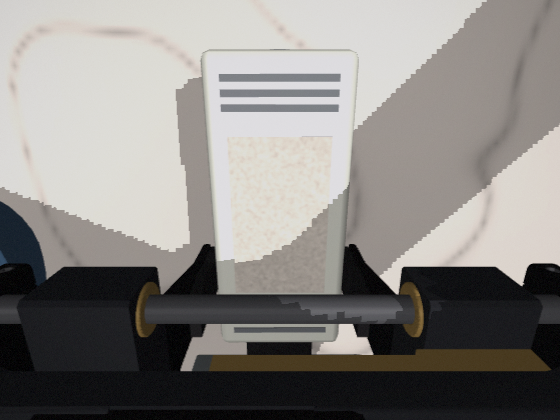

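Confirmed: nose at about x 0.53 in front of the lip (280,348) and the rear at 0.374, so A slipped back about 30 mm in the grip. Setting it down to regrasp.

Call:
{"fn": "apply_moves", "kwargs": {"steps": [[[0,15,0,0,0,0,0],[0,0,0,0,0,0,0],[0,0,0,8,0,0,0],[0,0,0,7,0,0,0],[0,0,0,0,0,0,0],[1,0,0,0,0,0,0],[1,0,0,0,0,0,0],[1,0,0,0,0,0,0],[1,0,0,-50,0,0,0],[1,0,0,-50,0,0,0],[1,0,0,0,0,0,0],[1,0,0,0,0,0,0]]]}}

```text
time_s: 30.4
tcp_pos: [0.4643, -0.3693, 0.1223]
ee_rot: [[-1.0, -0.023, 0.0], [-0.023, 1.0, 0.0], [-0.0, 0.0, -1.0]]
wrist_force: [0.5, -0.1, -0.6]
gripper_width: 1.002
```

```bash
python3 - <<'E'
from h import *
w=capture('wrist'); s=sense(); print(s['tcp_pos'],s['wrist_force'])
for q in masks_of(w,'c1_center'):
    f=fitrect(w,q['pixels'],.022)
    print(round(q['confidence'],2),np.array(q['box'],int),np.round(f,4))
    if .1<f[2]<.17: grasp(f[0],f[1],f[4],0,.0205)
E
```

```text
[ 0.46398843 -0.36913602  0.12147063] [ 0.42867766 -0.43138656 -0.50918775]
0.82 [235  73  89 187] [ 0.4333 -0.3703  0.1485  0.066   1.5396]
grasp [ 0.4333 -0.3703] [ 30.3  -0.6 100.7] [ 0.001 -0.002 -0.003]
```

Call:
{"fn": "apply_moves", "kwargs": {"steps": [[[1,30,-0.6,0,0,0,0],[1,0,0,50,0,0,0],[1,0,0,35,0,0,0],[1,0,0,15.5,0,0,0],[1,0,0,0,0,0,0],[0,0,0,0,0,0,0],[0,0,0,0,0,0,0],[0,0,0,0,0,0,0],[0,0,0,0,0,0,0]]]}}

```text
time_s: 31.62
tcp_pos: [0.4352, -0.371, 0.0228]
ee_rot: [[-1.0, -0.024, 0.001], [-0.024, 1.0, -0.001], [-0.001, -0.001, -1.0]]
wrist_force: [-0.0, 1.1, 3.3]
gripper_width: 0.756
```

Call:
{"fn": "apply_moves", "kwargs": {"steps": [[[0,0,0,-15,0,0,0],[0,0,0,-20,0,0,0],[0,0,0,0,0,0,0],[0,0,0,0,0,0,0]]]}}

```text
time_s: 32.12
tcp_pos: [0.4341, -0.3705, 0.0564]
ee_rot: [[-1.0, -0.023, -0.001], [-0.023, 1.0, 0.001], [0.001, 0.001, -1.0]]
wrist_force: [-0.2, -0.9, -2.9]
gripper_width: 0.755
```

```bash
python3 - <<'E'
from h import *
weigh(4)
w=capture('wrist'); np.save('w12.npy',w,allow_pickle=True)
for q in masks_of(w,'c1_center'): print(round(q['confidence'],2),np.array(q['box'],int),[np.round(fitrect(w,q['pixels'],z),3) for z in (.045,.055)])
E
```

```text
t 32.33 tcp [ 0.4342 -0.3706  0.056 ] w 0.755 F [-0.33 -0.21 -3.12] +- [0.12 0.14 0.26] M [ 0.071 -0.177 -0.002]
0.68 [209 122 142 234] [array([ 0.426, -0.371,  0.136,  0.07 ,  1.176]), array([ 0.421, -0.371,  0.127,  0.065,  1.176])]
```

Centred (moment back at bias). Bringing the nose over the lip from above, then lowering to contact.

Call:
{"fn": "apply_moves", "kwargs": {"steps": [[[0,-15,0,0,0,0,0],[0,-18,0,0,0,0,0],[0,-8.6,0,0,0,0,0],[0,0,0,5,0,0,0],[0,0,0,4,0,0,0],[0,0,0,0,0,0,0],[0,0,0,0,0,0,0]]]}}

```text
time_s: 33.3
tcp_pos: [0.476, -0.37, 0.0479]
ee_rot: [[-1.0, -0.024, -0.0], [-0.024, 1.0, 0.0], [0.0, 0.0, -1.0]]
wrist_force: [-0.4, 0.4, -3.3]
gripper_width: 0.761
```

Call:
{"fn": "apply_moves", "kwargs": {"steps": [[[0,0,0,2,0,0,0],[0,0,0,0,0,0,0],[0,0,0,0,0,0,0]]]}}

```text
time_s: 33.67
tcp_pos: [0.4763, -0.37, 0.046]
ee_rot: [[-1.0, -0.024, 0.0], [-0.024, 1.0, -0.0], [-0.0, -0.0, -1.0]]
wrist_force: [1.4, -0.5, -3.3]
gripper_width: 0.756
```

```bash
python3 - <<'E'
from h import *
weigh(4)
E
```

```text
t 33.88 tcp [ 0.4764 -0.3699  0.0459] w 0.752 F [-0.09  0.2  -3.31] +- [0.08 0.15 0.1 ] M [ 0.05  -0.18  -0.012]
```

Call:
{"fn": "apply_moves", "kwargs": {"steps": [[[0,-6,0.8,0.5,0,0,0],[0,-6,0,0,0,0,0],[0,-6,0,0,0,0,0],[0,-6,0,0,0,0,0],[0,0,0,0,0,0,0],[0,0,0,0,0,0,0]]]}}

```text
time_s: 34.62
tcp_pos: [0.5001, -0.3684, 0.0453]
ee_rot: [[-1.0, -0.024, -0.0], [-0.024, 1.0, 0.0], [0.0, 0.0, -1.0]]
wrist_force: [-0.1, -0.2, -3.6]
gripper_width: 0.752
```

In the slot with no force. Continuing.

Call:
{"fn": "apply_moves", "kwargs": {"steps": [[[0,-8,0,0,0,0,0],[0,-10,0,0,0,0,0],[0,-10,0,0,0,0,0],[0,-8,0,0,0,0,0],[0,0,0,0,0,0,0],[0,0,0,0,0,0,0]]]}}

```text
time_s: 35.38
tcp_pos: [0.5359, -0.3675, 0.0451]
ee_rot: [[-1.0, -0.024, -0.001], [-0.024, 1.0, 0.0], [0.001, 0.0, -1.0]]
wrist_force: [-0.8, 0.7, -2.9]
gripper_width: 0.75
```

Call:
{"fn": "apply_moves", "kwargs": {"steps": [[[0,0,0,2,0,0,0],[0,0,0,0,0,0,0],[1,0,0,0,0,0,0],[1,0,0,0,0,0,0],[1,0,0,0,0,0,0],[1,0,0,-40,0,0,0],[0,35,0,0,0,0,0],[0,40,0,0,0,0,0],[0,30,0,0,0,0,0],[0,0,0,0,0,0,0],[0,0,0,0,0,0,0],[0,0,0,0,0,0,0]]]}}

```text
time_s: 36.88
tcp_pos: [0.4324, -0.3703, 0.0833]
ee_rot: [[-1.0, -0.024, 0.001], [-0.024, 1.0, -0.0], [-0.001, -0.0, -1.0]]
wrist_force: [0.6, -0.4, -0.7]
gripper_width: 0.401
```

Call:
{"fn": "apply_moves", "kwargs": {"steps": [[[0,0,0,0,0,0,0],[0,0,0,0,0,0,0],[0,0,0,0,0,0,0]]]}}

```text
time_s: 37.25
tcp_pos: [0.4314, -0.3701, 0.0833]
ee_rot: [[-1.0, -0.024, -0.0], [-0.024, 1.0, 0.0], [0.0, 0.0, -1.0]]
wrist_force: [-0.7, -1.2, 0.3]
gripper_width: 0.06
```

```bash
python3 - <<'E'
from h import *
weigh(1)
w=capture('wrist'); save(w,'w13.png')
for q in masks_of(w,'c1_center')+masks_of(w,'c0_center'): print(round(q['confidence'],2),np.array(q['box'],int),np.round(fitrect(w,q['pixels'],.044),4))
print(to((.44,-.3699,.037),181.4))
E
```

```text
t 37.3 tcp [ 0.4314 -0.3701  0.0833] w 0.041 F [-0.35 -0.53  0.99] +- [0. 0. 0.] M [ 0.013 -0.167 -0.006]
0.57 [263 274  31  81] [ 0.4834 -0.369   0.0652  0.0219  1.4195]
0.34 [541 210  17  53] [ 4.25100e-01 -2.00600e-01  3.65000e-02  9.20000e-03  1.63516e+01]
(array([-8.7,  0.1, 46.4]), array([ 0.   , -0.   , -0.001]))
```

View pics/w13.png

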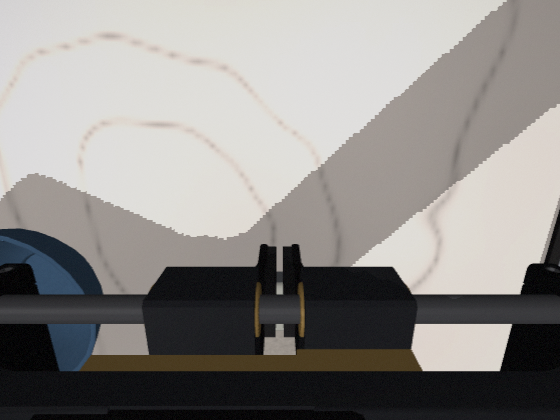

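Call:
{"fn": "apply_moves", "kwargs": {"steps": [[[0,0,0,25,0,0,0],[0,0,0,21.4,0,0,0],[0,0,0,0,0,0,0],[0,-15,0,0,0,0,0],[0,-10,0,0,0,0,0],[0,-10,0,0,0,0,0],[0,-10,0,0,0,0,0],[0,-8,0,0,0,0,0],[0,0,0,0,0,0,0]]]}}

```text
time_s: 38.58
tcp_pos: [0.4852, -0.3689, 0.037]
ee_rot: [[-1.0, -0.024, 0.001], [-0.024, 1.0, -0.0], [-0.001, -0.0, -1.0]]
wrist_force: [-1.0, 0.3, -0.3]
gripper_width: 0.007
```

Call:
{"fn": "apply_moves", "kwargs": {"steps": [[[0,-5,0,0,0,0,0],[0,-5,0,0,0,0,0],[0,-4,0,0,0,0,0],[0,-3,0,0,0,0,0],[0,0,0,0,0,0,0]]]}}

```text
time_s: 39.2
tcp_pos: [0.5017, -0.3686, 0.037]
ee_rot: [[-1.0, -0.024, 0.001], [-0.024, 1.0, -0.0], [-0.001, -0.0, -1.0]]
wrist_force: [0.5, 0.5, -0.7]
gripper_width: 0.008
```

Call:
{"fn": "apply_moves", "kwargs": {"steps": [[[0,-3,0,0,0,0,0],[0,-3,0,0,0,0,0],[0,-2,0,0,0,0,0],[0,0,0,0,0,0,0]]]}}

```text
time_s: 39.7
tcp_pos: [0.505, -0.3678, 0.0362]
ee_rot: [[-1.0, -0.023, -0.009], [-0.023, 1.0, 0.003], [0.009, 0.003, -1.0]]
wrist_force: [-8.4, -0.2, 2.5]
gripper_width: 0.003
```

Call:
{"fn": "apply_moves", "kwargs": {"steps": [[[0,-2,0,0,0,0,0],[0,-2,0,0,0,0,0],[0,-2,0,0,0,0,0],[0,0,0,0,0,0,0],[0,0,0,0,0,0,0]]]}}

```text
time_s: 40.33
tcp_pos: [0.5052, -0.3672, 0.0353]
ee_rot: [[-1.0, -0.021, -0.021], [-0.021, 1.0, 0.007], [0.021, 0.007, -1.0]]
wrist_force: [-17.8, -2.3, 6.6]
gripper_width: 0.004
```

Call:
{"fn": "apply_moves", "kwargs": {"steps": [[[0,20,0,0,0,0,0],[0,30,0,0,0,0,0],[0,0,0,-60,0,0,0],[0,0,0,-60,0,0,0],[0,0,0,0,0,0,0],[0,0,0,0,0,0,0]]]}}

```text
time_s: 41.08
tcp_pos: [0.4654, -0.3691, 0.1571]
ee_rot: [[-1.0, -0.024, 0.001], [-0.024, 1.0, 0.0], [-0.001, 0.0, -1.0]]
wrist_force: [-0.4, 0.3, -1.5]
gripper_width: 0.004
```

```bash
python3 - <<'E'
from h import *
weigh(1)
w=capture('wrist'); np.save('w14.npy',w,allow_pickle=True); save(w,'w14.png',1.4)
for n,z in(('c0_center',.044),('prime_top',.085),('doser',.07)):
  for q in masks_of(w,n): print(n,round(q['confidence'],2),np.array(q['box'],int),np.round(fitrect(w,q['pixels'],z),4))
E
```

```text
t 41.12 tcp [ 0.4649 -0.3689  0.1561] w 0.002 F [-0.01 -0.41 -1.42] +- [0. 0. 0.] M [ 0.059 -0.121  0.017]
doser 0.91 [264 326  29  32] [ 0.5773 -0.3666  0.0317  0.0211  1.3432]
```

A is firmly on its stop: no movement from 8 to 18 N, with its rear at x≈0.515 as expected. Now the prime button, going down with force feedback.

Call:
{"fn": "apply_moves", "kwargs": {"steps": [[[0,0,0,-15,0,0,0],[0,-40,0,0,0,0,0],[0,-55,0,0,0,0,0],[0,-46,-0.5,0,0,0,0],[0,0,0,25,0,0,0],[0,0,0,20,0,0,0],[0,0,0,8,0,0,0],[0,0,0,0,0,0,0]]]}}

```text
time_s: 42.32
tcp_pos: [0.6063, -0.3667, 0.1192]
ee_rot: [[-1.0, -0.024, -0.0], [-0.024, 1.0, -0.0], [0.0, -0.0, -1.0]]
wrist_force: [-0.6, 0.1, 0.0]
gripper_width: 0.001
```

Call:
{"fn": "apply_moves", "kwargs": {"steps": [[[0,0,0,3,0,0,0],[0,0,0,3,0,0,0],[0,0,0,0,0,0,0]]]}}

```text
time_s: 42.7
tcp_pos: [0.6062, -0.3665, 0.1131]
ee_rot: [[-1.0, -0.024, 0.0], [-0.024, 1.0, 0.0], [-0.0, 0.0, -1.0]]
wrist_force: [-0.1, 0.1, 0.7]
gripper_width: 0.003
```

Call:
{"fn": "apply_moves", "kwargs": {"steps": [[[0,0,0,3,0,0,0],[0,0,0,3,0,0,0],[0,0,0,0,0,0,0]]]}}

```text
time_s: 43.08
tcp_pos: [0.6065, -0.3666, 0.1073]
ee_rot: [[-1.0, -0.024, 0.0], [-0.024, 1.0, -0.0], [-0.0, -0.0, -1.0]]
wrist_force: [0.7, 0.3, 2.2]
gripper_width: 0.004
```

Call:
{"fn": "apply_moves", "kwargs": {"steps": [[[0,0,0,2,0,0,0],[0,0,0,2,0,0,0],[0,0,0,0,0,0,0]]]}}

```text
time_s: 43.45
tcp_pos: [0.6065, -0.3666, 0.1036]
ee_rot: [[-1.0, -0.024, 0.001], [-0.024, 1.0, -0.0], [-0.001, -0.001, -1.0]]
wrist_force: [-0.0, 0.9, 4.5]
gripper_width: 0.009
```

Call:
{"fn": "apply_moves", "kwargs": {"steps": [[[0,0,0,2,0,0,0],[0,0,0,1,0,0,0],[0,0,0,0,0,0,0]]]}}

```text
time_s: 43.82
tcp_pos: [0.6065, -0.3667, 0.1033]
ee_rot: [[-1.0, -0.025, 0.001], [-0.025, 1.0, -0.001], [-0.001, -0.001, -1.0]]
wrist_force: [-4.7, 3.7, 13.7]
gripper_width: 0.008
```

Button bottomed out at 13.7 N with no more travel. One more nudge, then retreat and go to the next cassette (near-right, B).

Call:
{"fn": "apply_moves", "kwargs": {"steps": [[[0,0,0,1.5,0,0,0],[0,0,0,0,0,0,0],[0,0,0,-30,0,0,0],[0,0,0,-60,0,0,0],[1,0,0,-10,0,0,0],[1,33,50,0,0,0,0],[1,33,50,0,0,0,0],[1,33,50,0,0,0,0],[1,33,50,0,0,0,0],[1,33,50,0,0,0,0],[1,18,42.5,0,0,0,-0.052],[1,0,0,0,0,0,0]]]}}

```text
time_s: 45.32
tcp_pos: [0.4147, -0.0766, 0.1981]
ee_rot: [[-0.997, -0.08, -0.0], [-0.08, 0.997, 0.001], [0.0, 0.001, -1.0]]
wrist_force: [-0.1, 0.5, 0.3]
gripper_width: 0.834
```

```bash
python3 - <<'E'
from h import *
weigh(1)
w,o=seen()
grasp(.470,-.0745,4.4)
for f in o:
  if .12<f[2]<.17: grasp(f[0],f[1],f[4])
cass()
save(w,'w15.png')
E
```

```text
t 45.38 tcp [ 0.4157 -0.0775  0.1982] w 0.876 F [0.13 0.5  0.87] +- [0. 0. 0.] M [-0.013 -0.221  0.034]
0.65 [  1 262  35  11] [ 5.2100e-01 -3.5600e-01  4.1000e-02  1.4000e-02  7.9246e+01]
grasp [ 0.4172 -0.0786] [ -0.6   0.  174.7] [-0.    -0.    -0.001]
top 743 [ 6.5700e-01  6.7000e-02  2.2600e-01  1.6000e-01 -8.9613e+01]
top 573 [ 0.656 -0.075  0.143  0.064  0.084]
top 679 [ 5.1200e-01 -1.2000e-02  1.0900e-01  8.4000e-02 -7.8072e+01]
top 201 [5.1300e-01 8.8000e-02 9.2000e-02 4.6000e-02 5.1997e+01]
scene 830 [4.6600e-01 1.0000e-02 3.3400e-01 1.6100e-01 8.9785e+01]
scene 761 [ 0.654 -0.075  0.15   0.067 -0.52 ]
scene 770 [ 0.655  0.103  0.148  0.067 10.819]
```

View pics/w15.png

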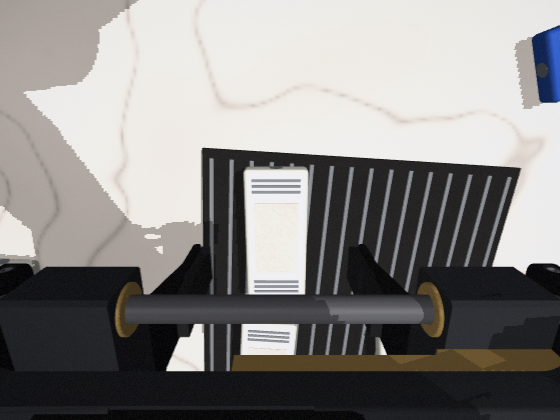

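B is at (276,230), under the gripper; the network just missed it. Measuring from the corners.

```bash
python3 - <<'E'
from h import *
c=capture('wrist'); g=c['color'].min(axis=2)
M=np.zeros(g.shape,np.uint8); M[150:293,238:312]=(g[150:293,238:312]>120)
k,lab,st,_=cv2.connectedComponentsWithStats(M); i=1+np.argmax(st[1:,4]); print(st[i],np.round(fitrect(c,lab==i,.026),4))
for p in [(246,168),(307,168),(244,293),(306,293)]: print(p,np.round(toz(c,*p,.026),4))
print(sense()['tcp_pos'])
E
```

```text
[ 245  161   67  132 7861] [ 0.4617 -0.0771  0.1492  0.0676  3.9162]
(246, 168) [ 0.3965 -0.1142  0.026 ]
(307, 168) [ 0.3919 -0.0535  0.026 ]
(244, 293) [ 0.54   -0.1102  0.026 ]
(306, 293) [ 0.5348 -0.0401  0.026 ]
[ 0.41668217 -0.07915177  0.198063  ]
```

Call:
{"fn": "apply_moves", "kwargs": {"steps": [[[1,2,-1.5,55,0,0,0],[1,0,0,60,0,0,0],[1,0,0,40,0,0,0],[1,0,0,19.7,0,0,0],[0,0,0,0,0,0,0],[0,0,0,0,0,0,0],[0,0,0,0,0,0,0],[0,0,0,0,0,0,0],[0,0,0,-6,0,0,0],[0,0,0,-6,0,0,0],[0,0,0,0,0,0,0],[0,0,0,0,0,0,0]]]}}

```text
time_s: 47.12
tcp_pos: [0.4143, -0.0801, 0.0358]
ee_rot: [[-0.997, -0.076, -0.0], [-0.076, 0.997, 0.0], [0.0, 0.0, -1.0]]
wrist_force: [0.2, -0.2, -3.3]
gripper_width: 0.758
```

```bash
python3 - <<'E'
from h import *
weigh(6)
E
```

```text
t 47.42 tcp [ 0.4144 -0.0801  0.0357] w 0.753 F [-0.27  0.17 -3.87] +- [0.16 0.25 0.22] M [0.029 0.007 0.003]
```

B is full too. Putting it back flat and moving over the far-right one (C).

Call:
{"fn": "apply_moves", "kwargs": {"steps": [[[0,0,0,6,0,0,0],[0,0,0,5.5,0,0,0],[0,0,0,0,0,0,0],[1,0,0,0,0,0,0],[1,0,0,0,0,0,0],[1,0,0,0,0,0,0],[1,0,0,-50,0,0,0],[1,0,0,-60,0,0,0],[1,-45,0,-60,0,0,0],[1,-60,-4,0,0,0,0],[1,-60,-4,0,0,0,0],[1,-22,-1.3,0,0,0,0.077]]]}}

```text
time_s: 48.92
tcp_pos: [0.5969, -0.0757, 0.1836]
ee_rot: [[-1.0, 0.004, 0.0], [0.004, 1.0, -0.0], [-0.0, -0.0, -1.0]]
wrist_force: [-1.0, 0.5, 0.5]
gripper_width: 0.998
```

Call:
{"fn": "apply_moves", "kwargs": {"steps": [[[1,0,0,0,0,0,0],[1,0,0,0,0,0,0]]]}}

```text
time_s: 49.18
tcp_pos: [0.5931, -0.0758, 0.184]
ee_rot: [[-1.0, 0.001, -0.001], [0.001, 1.0, 0.0], [0.001, 0.0, -1.0]]
wrist_force: [-0.5, -0.4, -0.3]
gripper_width: 0.997
```

```bash
python3 - <<'E'
from h import *
weigh(1)
w,o=seen()
g=w['color'].min(axis=2); np.save('w16.npy',w,allow_pickle=True)
M=(g>120).astype(np.uint8); M[265:]=0; M[:,400:]=0
k,lab,st,_=cv2.connectedComponentsWithStats(M)
for i in range(1,k):
    if 800<st[i,4]<15000: print(st[i],np.round(fitrect(w,lab==i,.026),4))
grasp(.654,-.075,0)
cass(('scene',))
save(w,'w16.png')
E
```

```text
t 49.23 tcp [ 0.593  -0.0758  0.1843] w 1.002 F [-0.22 -0.22  0.97] +- [0. 0. 0.] M [ 0.053 -0.132 -0.007]
[192   0  24 235 840] [ 0.5317 -0.1448  0.2078  0.0032  0.9654]
[216   0  21 265 902] [ 0.5488 -0.1245  0.2419  0.0033  0.9752]
[329   0  13 265 941] [ 0.5487 -0.025   0.2419  0.0033  0.9256]
[348   0  18 265 939] [ 0.5487 -0.005   0.2419  0.0033  0.9463]
[368   0  22 244 878] [0.5367 0.0147 0.2178 0.0033 0.9478]
grasp [ 0.601 -0.075] [ -7.7   0.8 161.2] [ 0.     0.    -0.001]
scene 250 [ 0.512 -0.072  0.066  0.065  4.384]
scene 762 [ 0.654 -0.075  0.15   0.067 -0.138]
scene 773 [ 0.655  0.103  0.148  0.067 10.819]
```

C and D are unmoved per the scene camera. Feeling C.

Call:
{"fn": "apply_moves", "kwargs": {"steps": [[[1,-7.7,0.8,45,0,0,0],[1,0,0,60,0,0,0],[1,0,0,38,0,0,0],[1,0,0,17.5,0,0,0],[0,0,0,0,0,0,0],[0,0,0,0,0,0,0],[0,0,0,0,0,0,0],[0,0,0,0,0,0,0],[0,0,0,-6,0,0,0],[0,0,0,-6,0,0,0],[0,0,0,0,0,0,0],[0,0,0,0,0,0,0]]]}}

```text
time_s: 50.88
tcp_pos: [0.6017, -0.075, 0.0357]
ee_rot: [[-1.0, 0.001, -0.0], [0.001, 1.0, 0.0], [0.0, 0.0, -1.0]]
wrist_force: [0.0, 0.1, -0.5]
gripper_width: 0.756
```

```bash
python3 - <<'E'
from h import *
weigh(6)
E
```

```text
t 51.17 tcp [ 0.6018 -0.075   0.0356] w 0.757 F [-0.12  0.01 -0.45] +- [0.18 0.15 0.14] M [ 0.061 -0.133  0.009]
```

C is used up (0.45 N). Lifting it to the returns staging pose.

Call:
{"fn": "apply_moves", "kwargs": {"steps": [[[0,0,0,-25,0,0,0],[0,0,0,-60,0,0,0],[0,0,0,-60,0,0,0],[0,10,0,-59,0,0,0],[0,24,40,0,0,0,0],[0,26,50,0,0,0,0],[0,26,50,0,0,0,0],[0,26,50,0,0,0,0],[0,26,50,0,0,0,0],[0,26,50,0,0,0,0],[0,26,50,0,0,0,0],[0,26,50,0,0,0,0]]]}}

```text
time_s: 52.68
tcp_pos: [0.3852, 0.3167, 0.24]
ee_rot: [[-1.0, 0.001, 0.0], [0.001, 1.0, 0.001], [-0.0, 0.001, -1.0]]
wrist_force: [-0.1, -1.1, -0.4]
gripper_width: 0.757
```

Call:
{"fn": "apply_moves", "kwargs": {"steps": [[[0,0,50,0,0,0,0],[0,0,3.5,0,0,0,0.105],[0,0,0,60,0,0,0],[0,0,0,50,0,0,0],[0,0,0,10,0,0,0],[0,0,0,0,0,0,0],[0,0,0,0,0,0,0]]]}}

```text
time_s: 53.55
tcp_pos: [0.3874, 0.3701, 0.122]
ee_rot: [[-0.994, 0.106, 0.003], [0.106, 0.994, 0.004], [-0.002, 0.004, -1.0]]
wrist_force: [-0.3, 0.0, -0.3]
gripper_width: 0.753
```

```bash
python3 - <<'E'
from h import *
weigh(1); print(to((.386,.3685,.120),174))
w=capture('wrist');save(w,'w17.png')
for q in masks_of(w,'c1_center'): print(round(q['confidence'],2),np.array(q['box'],int),np.round(fitrect(w,q['pixels'],.122),4))
E
```

```text
t 53.6 tcp [0.3873 0.37   0.122 ] w 0.756 F [-0.41 -0.02 -0.  ] +- [0. 0. 0.] M [ 0.051 -0.142  0.016]
(array([ 1.1, -1.6,  2. ]), array([ 0.004,  0.002, -0.001]))
```

Call:
{"fn": "apply_moves", "kwargs": {"steps": [[[0,-20,-0.5,0.5,0,0,0],[0,-30,0,0,0,0,0],[0,-20,0,0,0,0,0],[0,-10,0,0,0,0,0],[0,-10,0,0,0,0,0],[0,-10,0,0,0,0,0],[0,0,0,0,0,0,0]]]}}

```text
time_s: 54.58
tcp_pos: [0.4862, 0.3577, 0.1192]
ee_rot: [[-0.994, 0.106, -0.0], [0.106, 0.994, -0.0], [0.0, -0.0, -1.0]]
wrist_force: [-0.0, -0.2, -0.3]
gripper_width: 0.757
```

Call:
{"fn": "apply_moves", "kwargs": {"steps": [[[0,-15,0,0,0,0,0],[0,-20,0,0,0,0,0],[0,-20,0,0,0,0,0],[0,-13,0,0,0,0,0],[0,0,0,0,0,0,0],[1,0,0,0,0,0,0],[1,0,0,0,0,0,0],[1,0,0,0,0,0,0],[1,25,0,0,0,0,0],[1,25,0,0,0,0,0],[1,0,0,0,0,0,0]]]}}

```text
time_s: 55.95
tcp_pos: [0.5023, 0.356, 0.1197]
ee_rot: [[-0.995, 0.104, -0.0], [0.104, 0.995, -0.0], [0.0, -0.0, -1.0]]
wrist_force: [0.5, -0.7, 0.5]
gripper_width: 1.002
```

```bash
python3 - <<'E'
from h import *
weigh(1)
a=capture('scene');t=a['color'][215:330,340:430,::-1];cv2.imwrite('pics/w18.png',cv2.resize(t,None,fx=4,fy=4,interpolation=cv2.INTER_CUBIC))
cass(('scene',))
for q in masks_of(a,'c1_center'): print(round(q['confidence'],2),np.array(q['box'],int),np.round(fitrect(a,q['pixels'],.026),4))
E
```

```text
t 56.0 tcp [0.5034 0.3562 0.1198] w 1.001 F [-0.81  0.86  0.37] +- [0. 0. 0.] M [ 0.025 -0.201 -0.006]
scene 729 [4.6600e-01 1.1000e-02 3.3200e-01 1.6100e-01 8.9785e+01]
scene 709 [ 0.655  0.104  0.148  0.066 10.358]
0.53 [174 204  21   6] [ 5.2080e-01 -3.7330e-01  6.7200e-02  2.8400e-02 -8.7009e+01]
```

View pics/w18.png

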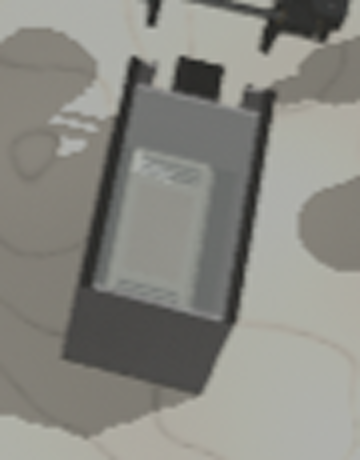

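C is in, stacked on c0. Going over the last one, D.

Call:
{"fn": "apply_moves", "kwargs": {"steps": [[[1,0,0,-50,0,0,0],[1,0,0,-50,0,0,-0.147],[1,0,0,0,0,0,-0.146],[1,-9,-50,0,0,0,0],[1,-10,-55,0,0,0,0],[1,-10,-55,0,0,0,0],[1,-10,-55,0,0,0,0],[1,-10,-55,0,0,0,0],[1,0,-6.4,0,0,0,0],[1,0,0,0,0,0,0],[1,0,0,0,0,0,0]]]}}

```text
time_s: 57.52
tcp_pos: [0.6031, 0.0942, 0.2193]
ee_rot: [[-0.982, -0.187, 0.0], [-0.187, 0.982, 0.0], [-0.0, 0.0, -1.0]]
wrist_force: [-0.7, 0.4, 0.9]
gripper_width: 1.0
```

```bash
python3 - <<'E'
from h import *
weigh(1)
w,o=seen()
grasp(.655,.1035,10.8)
for f in o:
  if .12<f[2]<.17: grasp(f[0],f[1],f[4])
cass(('scene',))
E
```

```text
t 57.58 tcp [0.603  0.0945 0.2193] w 0.999 F [-0.26  1.04  0.04] +- [0. 0. 0.] M [ 0.063 -0.168 -0.022]
grasp [0.6029 0.0936] [  0.2  -0.9 195.9] [0. 0. 0.]
scene 726 [ 0.465 -0.097  0.161  0.119  0.198]
scene 775 [ 0.655  0.103  0.148  0.067 10.819]
```

Call:
{"fn": "apply_moves", "kwargs": {"steps": [[[1,0,-0.9,50,0,0,0],[1,0,0,60,0,0,0],[1,0,0,50,0,0,0],[1,0,0,35.5,0,0,0],[0,0,0,0,0,0,0],[0,0,0,0,0,0,0],[0,0,0,0,0,0,0],[0,0,0,0,0,0,0],[0,0,0,-6,0,0,0],[0,0,0,-6,0,0,0],[0,0,0,0,0,0,0],[0,0,0,0,0,0,0]]]}}

```text
time_s: 59.22
tcp_pos: [0.6031, 0.0923, 0.0357]
ee_rot: [[-0.983, -0.185, -0.0], [-0.185, 0.983, -0.0], [0.0, 0.0, -1.0]]
wrist_force: [0.1, 0.2, -3.2]
gripper_width: 0.76
```

```bash
python3 - <<'E'
from h import *
weigh(6)
E
```

```text
t 59.52 tcp [0.6032 0.0924 0.0356] w 0.758 F [ 0.09  0.26 -2.77] +- [0.19 0.24 0.12] M [ 0.032 -0.007 -0.003]
```

D is full (2.8 N). That makes three full (A, B, D) and one used (C), which fits the "one to three". Setting D back flat and retreating for a final check.

Call:
{"fn": "apply_moves", "kwargs": {"steps": [[[0,0,0,6,0,0,0],[0,0,0,5.5,0,0,0],[0,0,0,0,0,0,0],[1,0,0,0,0,0,0],[1,0,0,0,0,0,0],[1,0,0,0,0,0,0],[1,0,0,-50,0,0,0],[1,0,0,-60,0,0,0],[1,0,0,-60,0,0,0],[1,0,0,-50,0,0,0],[1,50,30,0,0,0,0],[1,50,30,0,0,0,0]]]}}

```text
time_s: 61.02
tcp_pos: [0.493, 0.1331, 0.2449]
ee_rot: [[-0.983, -0.184, 0.002], [-0.184, 0.983, 0.001], [-0.002, 0.001, -1.0]]
wrist_force: [-0.5, 2.0, 1.1]
gripper_width: 0.998
```

Call:
{"fn": "apply_moves", "kwargs": {"steps": [[[1,45,40,0,0,0,0],[1,30,50,0,0,0,0],[1,20,50,0,0,0,0],[1,0,50,0,0,0,0],[1,0,50,0,0,0,0],[1,0,0,0,0,0,0]]]}}

```text
time_s: 61.78
tcp_pos: [0.3554, 0.3537, 0.2442]
ee_rot: [[-0.982, -0.189, 0.0], [-0.189, 0.982, 0.001], [-0.0, 0.001, -1.0]]
wrist_force: [0.2, 0.0, -0.4]
gripper_width: 1.001
```

```bash
python3 - <<'E'
from h import *
weigh(1)
a=capture('scene');b=capture('top')
for c,z in((a,.026),(b,.026)):
  for n in('c1_center','mug','bowl','soap'):
    for q in masks_of(c,n): print(n,round(q['confidence'],2),np.array(q['box'],int))
t=a['color'][160:340,110:470,::-1]; cv2.imwrite('pics/fin.png',cv2.resize(t,(800,400),interpolation=cv2.INTER_CUBIC))
cass()
E
```

```text
t 61.83 tcp [0.3554 0.352  0.244 ] w 1.003 F [ 0.19 -0.32  0.4 ] +- [0. 0. 0.] M [ 0.03 -0.15 -0.  ]
c1_center 0.5 [176 207  21   5]
mug 0.79 [430 243  34  33]
bowl 0.69 [121 175  33  28]
soap 0.55 [431 195  26  38]
c1_center 0.76 [377 199  20  12]
mug 0.9 [106 151  33  29]
bowl 0.77 [424 208  36  36]
soap 0.24 [383 197  16  16]
top 813 [ 6.5700e-01  4.6000e-02  2.6900e-01  1.6000e-01 -8.9613e+01]
top 734 [ 0.472 -0.074  0.142  0.062  4.382]
scene 777 [4.6600e-01 1.1000e-02 3.3200e-01 1.6100e-01 8.9785e+01]
scene 775 [ 0.656  0.103  0.148  0.067 10.305]
```

View pics/fin.png

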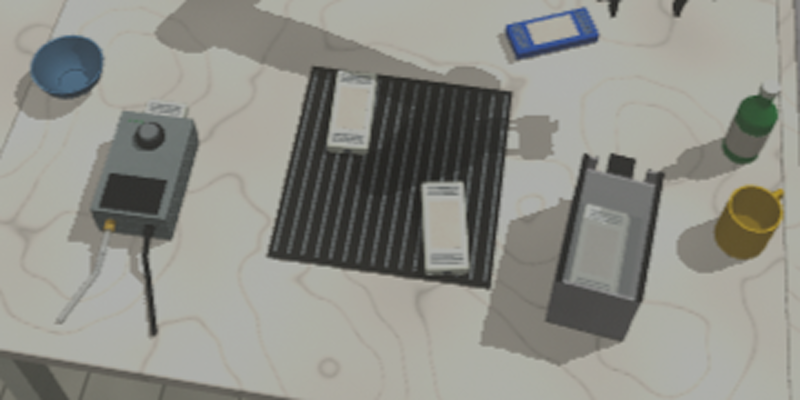

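Final view: B (352,112) and D (445,227) lie flat on the mat, A's stub is in the doser at (165,108) as c0's was, and both used packs are in the box at (600,245). The bystanders haven't moved.

```bash
python3 -c "
from station import r
print(r.finish_job())"
```

```text
the job is handed in; nothing more can be done
None
```

The job is done and handed in, at about 62 s on the robot's clock. The hand-in reports no verdict, so what follows rests on my own checks.

- **Spent cassette:** I posted c0 through the returns slot, and it shows inside the box.
- **Weights:** I couldn't tell which c-number is which, so I go by position.

| Cassette on the mat | Lift force | Result |
|---|---|---|
| Near-left | 3.4 N | full |
| Near-right | 3.9 N | full |
| Far-right | 0.45 N | used up |
| Far-left | 2.8 N | full |

- **Used-up one:** the far-right cassette is posted too, lying on top of c0.
- **Doser:** the near-left full one went in and was pushed against its stop. It did not move between 8 and 18 N of push, and its rear was where a seated cassette's should be. Only then did I press the prime button, which bottomed out at 13.7 N. I added one more small nudge before letting go.
- **Left on the mat:** the near-right and far-left full ones lie flat in their original places. The last picture shows the mug, bowl and soap bottle where they were.

**What went wrong on the way:** the first grip on the near-left cassette let its nose sag. On the first try at the doser it then appears to have caught the slot lip (about 21 N at the wrist) and slipped back in the fingers. I set it flat on the worktop and regripped it twice, after which it went in without resistance.

I viewed 18 pictures, four over the budget of 14. The network also missed some cassettes that were plainly visible, so I measured those from the image directly.

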